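# Let the die tray of a ratchet hoist down onto its rest

## Task

Let the loaded die tray of the small bench hoist down onto its rest: throw the red-knobbed pawl lever over to release, then take the crank handle, ease it a little in the hoisting direction until the pawl springs out of the ratchet, and let the crank turn back slowly under the load, never letting it run away or forcing it against the pawl. Let the tray settle gently until the rest carries its whole weight and the crank has gone slack, without cranking it hard down onto the rest. Then throw the pawl lever back to lock, let go, and leave the other things on the bench where they stand.

Things in the scene. Friction and masses are not known exactly. Their poses are not given: they have to be found in the camera images.
- hoist: Bench hoist bolted to the table, may stand turned. Origin: foot of its blue square mast (50 mm wide, 340 mm high), on the table. Own z is up; own x points from the winch across the mast to the tray, own y to the left of that. Base plate x -115 to 225, y +-75 mm, 12 mm thick. The winch is on the mast's -x face: crank on its -y side, ratchet and pawl lever on its +y side.
- ratchet: Winch shaft with its steel ratchet wheel (84 mm across, 16 teeth), and the crank clamped on it. Origin on the shaft's axis, own y along it, axes parallel to the hoist's at the start. It turns about +y as the tray goes down (18 mm of tray per rad), backwards when hoisting.
- crank_centre (a point): Point on the shaft's axis, 190 mm above the table, about which the handle's centre turns in the hoist's own x-z plane at 85 mm. Lowering turns the handle from the robot's side (where it starts, 0.65 rad to 0 below level) up, over the top and down on the mast's side. The load pulls that way with 6 to 15 N at the handle; once the pawl is out an unheld crank runs away.
- handle_mid (a point): Centre of the black round crank handle, 28 mm across, 104 mm long, along the hoist's own y. Grip it from above, fingers closing along own x. It spins freely on its pin, so the hand need not turn with the crank. The crank's arm is 62 mm from this point on the +y side.
- pawl_lever (a joint): Angle of the pawl lever, rad: 0 = lock (leans to the hoist's own -x), 0.6 = release (leans to own +x), a stop at each end. It needs about 3 to 4 N at the knob and stays where it is put. It moves the pawl through a spring: in lock it presses it onto the ratchet, in release it pulls it off.
- lever_knob (a point): Centre of the red ball knob, 26 mm across, on top of the pawl lever (10 mm rod, 74 mm from pin to knob, upright in the hoist's own x-z plane). From stop to stop it travels 44 mm along own x and ends at the same height (3 mm higher half-way). Free from above.
- pawl: Brass pawl, 45 mm long, on the pawl lever's pin. Origin on the pin. While the load hangs on it, it stays trapped under its tooth even with the lever at release; it springs clear once the crank is eased 0.05 to 0.1 rad in the hoisting direction (4 to 9 mm at the handle). Turning the crank down before that only jams it.
- pawl_tip (a point): Lower edge of the pawl's nose. Its height above the hoist's origin: about 224 to 228 mm engaged or trapped, up to 233 mm when riding on a tooth, about 244 mm when sprung clear.
- carriage: Yellow tray (172 x 190 mm) with the round die magazine (128 mm across), running on the mast and driven by the crank through rack and pinion. Its underside is 150 mm above this origin, which starts near the hoist's origin and sinks with the tray. Tray and dies weigh 3.8 to 5.6 kg, differing from run to run.
- rest: Screw rest under the tray. Origin: foot of its dark collar, 18 mm above the table. Its post is screwed to another height each time, not measured: the top of its round rubber buffer (56 mm across, 30 N per mm) is 82 to 116 mm above the table, met after 1.9 to 3.8 rad of lowering. One feels the tray land: over the next 1 to 2 mm of tray travel (6 to 10 mm at the handle) the pull fades to nothing; turning on presses hard.
- adaptor: Loose brass hex adaptor, 46 mm high, left of the winch. Origin at the middle of its underside. A bystander: leave it alone.
- coupling: Loose steel hex coupling, 55 mm high, right of the crank. Origin at the middle of its underside. A bystander: leave it alone.
- ferrule: Loose aluminium ferrule (tube), 34 mm across, 38 mm high, in front of the winch. Origin at the middle of its underside. A bystander: leave it alone.
- spanner: Loose open spanner, 200 mm, lying left of the tray. Origin at the middle of its underside. A bystander: leave it alone.
- spare_die: Loose steel crimp die, 40 mm high, beside the base plate under the crank's side. Origin at the middle of its underside. A bystander: leave it alone.
- grease_jar: White jar with a red lid, 75 mm high. Origin at the middle of its underside. A bystander: leave it alone.
- spray_can: Blue spray can, 170 mm high. Origin at the middle of its underside. A bystander: leave it alone.
- mallet: Hammer lying on the right, 260 mm. Origin at the middle of its underside. A bystander: leave it alone.

How it is judged:
By the outcome, as a careful person would: the job done as asked, in the order asked, and still so for the second after the job is handed in, with the robot touching nothing.
It also fails if it takes over 72 s, if anything falls off the work surface, if the arm or the gripper's body presses on something with over 40 N, if the wrist force passes 120 N, or if a joint passes its speed limit or range.

## Robot

A 7-joint arm with a two-finger parallel gripper is mounted at the origin on the work surface. World frame = base frame: x ahead of the robot, y to its left, z up, the work surface at z = 0. Lengths are in m, angles in rad, forces in N, time in s.
With the tool pointing down it reaches from about 0.4 to 0.875 m from the base axis. Payload 4.4 kg.
Tool frame: the origin (TCP) lies on the centre line of the jaws, within the pads' length; the fingertips stand 17 mm ahead of it and the grasp point (between the pads) lies 2 mm behind it; x points along the fingers, y is the direction in which the jaws open and shut, and the axes are right-handed (so a half turn about x gives the same grasp; the last joint's range is limited). The gripper opens to 85 mm and grips with 20 to 120 N. Pads are 22 mm wide; open, the fingers measure 114 mm over their backs; the gripper's body (76 mm by 85 mm) begins 54 mm behind the grasp point. The pads swing forward as they close: fully open they stand 13 mm farther back than shut.
Start: joints at [-1.34, 0.628, 0.038, 1.517, -0.027, 0.996, -0.02], TCP at [0.19, 0.622, 0.248] pointing down, gripper open.
Joint ranges: [-3.06, 3.06], [-0.37, 2.12], [-1.25, 1.32], [0.18, 2.47], [-1.1, 4.24], [0.23, 1.98], [-2.94, 2.94]. Speed limits (rad/s): [2.57, 2.57, 3.14, 3.14, 3.14, 3.14, 3.14].

## Interface

Orientations are given as a unit quaternion [w, x, y, z].
In Python, from workcell import env, camera, order gives the robot as it stands.
- The arm moves only by the tool send_rows, never from a script. Its arguments are lists of equal length, an entry for each row: "dr": the turn, a rotation vector about the tool's x, y, z in rad, a list of three; "travel": the shift along the tool's x, y, z in mm, a list of three; "fingers": the closure, from -1 (fully open) to 1 (shut). In form: {"dr": [[rx, ry, rz], ...], "travel": [[tx, ty, tz], ...], "fingers": [fingers, ...]}. A call has 1 to 5 rows; each row shifts and turns the commanded pose from where the row before left it, along the tool's axes as they then stand; what a row does not reach is not made up. A row lasts 1/12 s, in which the tool goes at most 41.7 mm and 7.16 degrees, less where a joint would pass 70% of its speed; a pose out of reach is approached as far as the arm can. A call with a gripper value outside its range is refused whole. The fingers move at their own pace and stop on an object; "squeeze" is the grip in N (left out, the last holds). Time passes only in rows, so rows that do not move let the fingers close. It gives the time, the measured TCP pose, the force and the opening at its end, in the units of the state.
- env.read_state(): the state, without advancing time (a new reading comes with each control period).
- camera(name): name is "side" or "top"; returns a dict with "image" (420x560x3 uint8, red, green, blue), "camera_matrix" (3x3 intrinsics, pixels), "D" ([k1, k2, p1, p2, k3] as OpenCV has them; the pictures are not rectified), "rvec" (rotation vector, rad) and "tvec" (3), from world to camera coordinates, as OpenCV has them. Camera axes: x right, y down, z forward; pixel columns grow to the right and rows downward; lengths in m; the calibration is good to about 2 mm. A picture is of the moment at which its call begins. There is no depth.
- order.finish_job(): hands the job in, once; it reports no verdict.
The state is a dict: "time_s": time; "q": joint angles; "qd": joint speeds; "joint_torque": joint torques, N m; "tcp_pos": TCP position; "orientation": TCP orientation; "ft_force": force on the tool from outside, world axes, zero at the start; "wrist_torque": the same for the moment, N m; "grip_width": opening from 0.0 (shut) to 1.0 (fully open).
Only numpy, scipy, OpenCV 4.12 (cv2) and the standard library are available. Lean on these libraries where they do the work, as an engineer would, in place of code of your own. Each camera call takes 0.05 s, during which the arm holds its last target.

## Working session

There is one attempt and no reset: what is moved stays moved. The work goes in short steps, Python scripts to look and compute and a tool call to move; the robot and the scene stay as the last step left them, time stands still between calls to the robot, and variables do not carry over. Pictures are saved under pics/ and viewed, and the job is handed in when it is done.

Besides the shell and the picture viewer there is one more tool, called after ">>>" as name(argument=value, ...), one argument or row to a line, values as JSON. send_rows: Moves the arm, as the interface text tells. Its arguments: {"type":"object","properties":{"dr":{"type":"array","items":{"type":"array","items":{"type":"number"}}},"travel":{"type":"array","items":{"type":"array","items":{"type":"number"}}},"fingers":{"type":"array","items":{"type":"number"}},"squeeze":{"type":"number"}},"required":["dr","travel","fingers"]}

```bash
mkdir -p pics; cat > h.py <<'E'
import numpy as np, cv2, json
from workcell import env, camera, order
def snap(n,f):
    c=camera(n); cv2.imwrite('pics/'+f+'.png',cv2.cvtColor(c['image'],cv2.COLOR_RGB2BGR))
    np.savez('pics/'+f+'.npz',im=c['image'],K=np.array(c['camera_matrix'],float),D=np.array(c['D'],float),r=np.array(c['rvec'],float),t=np.array(c['tvec'],float)); return c
def load(f): return np.load('pics/'+f+'.npz')
def ray(c,px):
    u=cv2.undistortPoints(np.array([[px]],float),c['K'],c['D'])[0,0]
    R=cv2.Rodrigues(c['r'])[0]; d=R.T@np.array([u[0],u[1],1]); o=-R.T@c['t'].ravel(); return o,d/np.linalg.norm(d)
def onz(c,px,z):
    o,d=ray(c,px); return o+d*(z-o[2])/d[2]
def tri(c1,p1,c2,p2):
    o1,d1=ray(c1,p1);o2,d2=ray(c2,p2)
    A=np.stack([d1,-d2],1);s=np.linalg.lstsq(A,o2-o1,rcond=None)[0]
    a=o1+s[0]*d1;b=o2+s[1]*d2; return (a+b)/2,np.linalg.norm(a-b)
def proj(c,P): return cv2.projectPoints(np.array(P,float).reshape(-1,1,3),c['r'],c['t'],c['K'],c['D'])[0][:,0]
def blobs(im,lo,hi,mn=20):
    h=cv2.cvtColor(im,cv2.COLOR_RGB2HSV);m=cv2.inRange(h,np.array(lo),np.array(hi))
    n,l,s,c=cv2.connectedComponentsWithStats(m)
    return [(c[i].round(1).tolist(),s[i].tolist()) for i in range(1,n) if s[i][4]>=mn]
E
python3 - <<'E'
from h import *
snap('side','s0');snap('top','t0')
s=env.read_state()
for k in s: print(k,np.round(s[k],4))
for f in('s0','t0'):
    c=load(f);print(f,ray(c,(280,210)))
    print('red',blobs(c['im'],(0,150,80),(8,255,255)));print('blue',blobs(c['im'],(100,120,50),(130,255,255),60))
    print('yel',blobs(c['im'],(20,120,80),(35,255,255),60))
E
```

```text
time_s 0.1
q [-1.3398  0.6293  0.0385  1.5183 -0.027   0.9963 -0.02  ]
qd [ 0.0002 -0.0018 -0.0013 -0.0033 -0.0006  0.0011 -0.0012]
joint_torque [ 4.20000e-03 -5.64541e+01  1.23070e+00 -1.93978e+01  1.13000e-02
  5.20000e-03 -0.00000e+00]
tcp_pos [0.1899 0.6211 0.2475]
orientation [ 0.6992  0.104   0.6994 -0.1051]
ft_force [ 0.2575 -1.0767 -0.2941]
wrist_torque [ 0.0106 -0.0195 -0.013 ]
grip_width 1.0013
s0 (array([ 0.34595732, -1.01714275,  1.14645005]), array([ 0.1955445 ,  0.72926289, -0.65569657]))
red [([254.7, 167.2], [252, 164, 6, 7, 37]), ([381.0, 291.6], [359, 271, 51, 51, 1110]), ([277.8, 362.1], [268, 352, 21, 21, 356])]
blue [([232.1, 122.1], [201, 95, 72, 79, 1554]), ([18.8, 186.3], [0, 96, 49, 163, 2974]), ([304.2, 159.3], [289, 144, 31, 32, 703]), ([278.9, 178.3], [271, 174, 18, 9, 88]), ([282.6, 220.1], [272, 188, 19, 61, 653]), ([19.0, 259.8], [0, 250, 40, 20, 306]), ([403.4, 331.9], [376, 304, 57, 58, 1851])]
yel [([292.8, 138.2], [280, 129, 31, 29, 362]), ([274.6, 185.0], [267, 179, 22, 10, 76]), ([318.9, 211.8], [290, 194, 57, 32, 494])]
t0 (array([0.3086622 , 0.01582868, 1.68738856]), array([ 0.18401102, -0.00948292, -0.98287844]))
red [([357.2, 140.8], [342, 123, 37, 31, 511]), ([368.8, 128.0], [347, 123, 32, 25, 69]), ([229.7, 206.3], [226, 202, 8, 9, 51]), ([481.2, 208.4], [476, 203, 11, 12, 92]), ([403.8, 249.1], [396, 241, 17, 17, 233])]
blue [([132.6, 135.0], [113, 119, 38, 35, 665]), ([398.9, 140.9], [378, 125, 41, 36, 768]), ([50.3, 191.3], [28, 145, 45, 94, 3254]), ([446.4, 343.6], [437, 329, 20, 38, 321]), ([463.5, 350.2], [455, 345, 18, 11, 98])]
yel [([95.3, 133.6], [76, 118, 37, 30, 556]), ([251.6, 165.1], [219, 130, 65, 76, 1636]), ([220.0, 243.0], [216, 239, 9, 10, 62])]
```

View pics/s0.png

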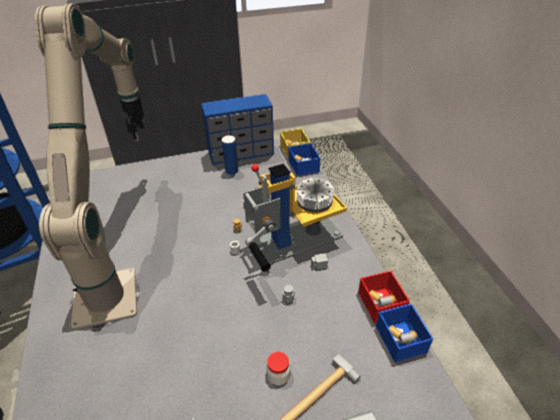

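View pics/t0.png

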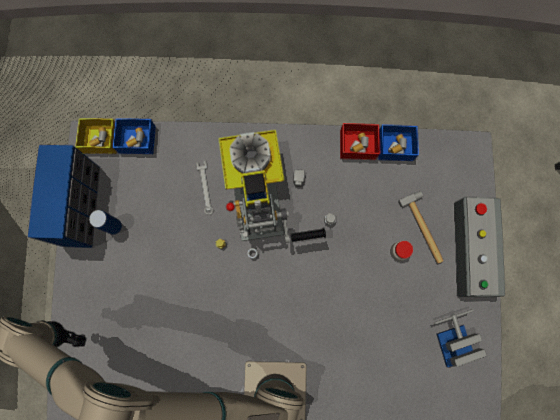

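The side view shows the knob at (255,167) and the black handle around (259,256). In the top view the knob is at (230,206) and the handle around (309,236). I'll zoom in next.

```bash
python3 - <<'E'
from h import *
a=load('s0')['im'][150:290,200:360];b=load('t0')['im'][120:275,190:345]
for n,i in(('cs',a),('ct',b)):
    cv2.imwrite(f'pics/{n}.png',cv2.cvtColor(cv2.resize(i,None,fx=3.8,fy=3.8,interpolation=cv2.INTER_CUBIC),cv2.COLOR_RGB2BGR))
s,t=load('s0'),load('t0')
print('knob',tri(s,(254.7,167.2),t,(229.7,206.3)))
for f in 's0','t0':
    c=load(f); x0,y0,w,h=(240,235,40,40) if f=='s0' else (286,220,50,30)
    g=c['im'][y0:y0+h,x0:x0+w].max(2); m=(g<45).astype(np.uint8)
    n,l,st,ce=cv2.connectedComponentsWithStats(m)
    i=1+st[1:,4].argmax(); p=np.argwhere(l==i)[:,::-1]+[x0,y0]; print(f,st[i],ce[i]+[x0,y0],cv2.minAreaRect(p.astype(np.float32)))
E
```

```text
knob (array([0.57381284, 0.14778801, 0.31010606]), np.float64(0.0006665137273101468))
s0 [  9   8  21  28 256] [259.234375   256.66796875] ((259.31536865234375, 256.3174133300781), (31.38309097290039, 9.064201354980469), 59.93141555786133)
t0 [  5   8  35  14 280] [308.00714286 234.88928571] ((307.8829345703125, 234.6022186279297), (9.18308162689209, 34.619781494140625), 82.56858825683594)
```

View pics/cs.png

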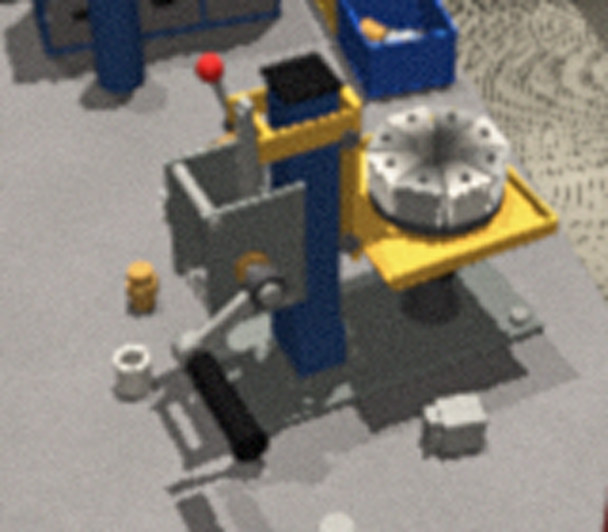

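View pics/ct.png

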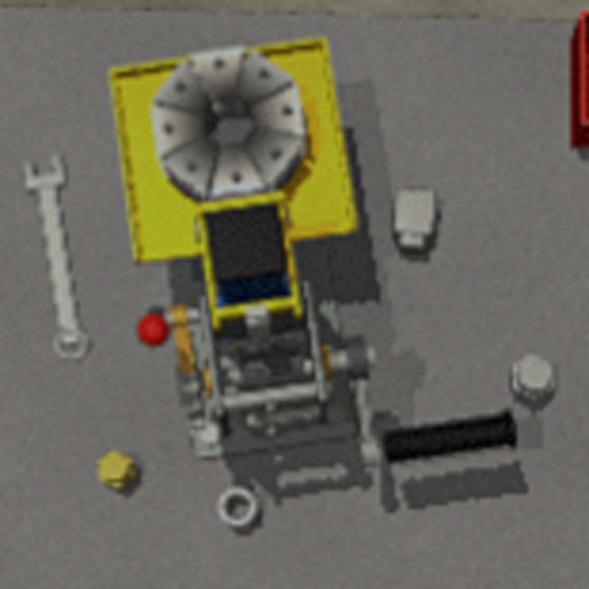

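```bash
python3 - <<'E'
from h import *
s,t=load('s0'),load('t0')
H,e=tri(s,(259.3,256.3),t,(307.9,234.6));print('handle',H,e)
# ends via minAreaRect long axis (crop coordinates /3.8)
tn=np.array([385,446])/3.8+[190,120]; tf=np.array([515,429])/3.8+[190,120]
sn=np.array([199,357])/3.8+[200,150]; sf=np.array([255,448])/3.8+[200,150]
A,e1=tri(s,sn,t,tn);B,e2=tri(s,sf,t,tf);print(A,e1,B,e2,np.linalg.norm(A-B),'yaw',np.degrees(np.arctan2(-(B-A)[0]*-1,-(B-A)[1])))
# from top: mast top
g=t['im'][165:210,235:280].max(2); m=(g<45).astype(np.uint8)
n,l,st,ce=cv2.connectedComponentsWithStats(m);i=1+st[1:,4].argmax();p=np.argwhere(l==i)[:,::-1]+[235,165]
r=cv2.minAreaRect(p.astype(np.float32));print(r,st[i]);print(onz(t,r[0],.34))
bx=cv2.boxPoints(r);W=np.array([onz(t,q,.34) for q in bx]);print(W)
# tray yellow corners at top: crop 
for q in [(108,70),(327,38),(357,232),(135,262)]:
    print(onz(t,np.array(q)/3.8+[190,120],.165))
E
```

```text
handle [ 0.52177874 -0.090762    0.13614325] 0.0014441182605362465
[ 0.51127361 -0.0374033   0.14310823] 0.002862941236667702 [ 0.53062681 -0.14745582  0.13839089] 0.005851816325235424 0.11184076799707149 yaw 9.973730126681637
((254.79998779296875, 186.59999084472656), (24.041629791259766, 18.667619705200195), 81.8698959350586) [  9   9  21  26 432]
[0.62663097 0.07604281 0.34      ]
[[0.65684618 0.10837174 0.34      ]
 [0.66601403 0.05583756 0.34      ]
 [0.59672139 0.04404194 0.34      ]
 [0.58770337 0.09604378 0.34      ]]
[0.8277464  0.20939023 0.165     ]
[0.86171806 0.02053985 0.165     ]
[ 0.68878249 -0.00929696  0.165     ]
[0.6577442  0.17766076 0.165     ]
```

```bash
cat >> h.py <<'E'
from scipy.spatial.transform import Rotation as Ro
YAW=0.174
OX=np.array([np.cos(YAW),np.sin(YAW),0]);OY=np.array([-np.sin(YAW),np.cos(YAW),0]);OZ=np.array([0,0,1.])
def pose():
    s=env.read_state();w,x,y,z=s['orientation'];return s,np.array(s['tcp_pos']),Ro.from_quat([x,y,z,w])
def goal(sign): # tool x down, tool y = sign*OX
    X=-OZ;Y=sign*OX;return Ro.from_matrix(np.stack([X,Y,np.cross(X,Y)],1))
E
python3 - <<'E'
from h import *
s,p,R=pose();print(R.as_matrix().round(3))
for g in(1,-1):
    print(g,(R.inv()*goal(g)).as_rotvec().round(4))
E
```

```text
[[-0.     0.292  0.956]
 [-0.002  0.956 -0.292]
 [-1.    -0.002  0.   ]]
1 [1.1e+00 9.0e-04 1.5e-03]
-1 [-2.0416e+00 -1.7000e-03  1.1000e-03]
```

```bash
cat > plan.py <<'E'
from h import *
def plan(tgt,n,sign=1,nrot=None):
    s,p,R=pose();G=goal(sign);rv=(R.inv()*G).as_rotvec();nrot=nrot or n
    d=(np.array(tgt)-p)/n;dr=[];tr=[]
    for i in range(n):
        tr.append(np.round(R.inv().apply(d)*1000,1).tolist())
        v=np.round(rv/nrot,3) if i<nrot else np.zeros(3)
        dr.append(v.tolist());R=R*Ro.from_rotvec(v)
    print(p,'step',np.linalg.norm(d)*1000)
    for i in range(0,n,5):print(json.dumps(dict(dr=dr[i:i+5],travel=tr[i:i+5])))
E
python3 - <<'E'
from plan import *
plan([.574,.148,.39],20,1,10)
E
```

```text
[0.18990876 0.62109586 0.24748063] step 31.291274640714647
{"dr": [[0.11, 0.0, 0.0], [0.11, 0.0, 0.0], [0.11, 0.0, 0.0], [0.11, 0.0, 0.0], [0.11, 0.0, 0.0]], "travel": [[-7.1, -17.0, 25.3], [-7.1, -14.1, 27.0], [-7.1, -11.1, 28.4], [-7.1, -7.9, 29.4], [-7.1, -4.6, 30.1]]}
{"dr": [[0.11, 0.0, 0.0], [0.11, 0.0, 0.0], [0.11, 0.0, 0.0], [0.11, 0.0, 0.0], [0.11, 0.0, 0.0]], "travel": [[-7.1, -1.3, 30.4], [-7.1, 2.1, 30.4], [-7.1, 5.4, 30.0], [-7.1, 8.6, 29.2], [-7.1, 11.8, 28.1]]}
{"dr": [[0.0, 0.0, 0.0], [0.0, 0.0, 0.0], [0.0, 0.0, 0.0], [0.0, 0.0, 0.0], [0.0, 0.0, 0.0]], "travel": [[-7.1, 14.8, 26.6], [-7.1, 14.8, 26.6], [-7.1, 14.8, 26.6], [-7.1, 14.8, 26.6], [-7.1, 14.8, 26.6]]}
{"dr": [[0.0, 0.0, 0.0], [0.0, 0.0, 0.0], [0.0, 0.0, 0.0], [0.0, 0.0, 0.0], [0.0, 0.0, 0.0]], "travel": [[-7.1, 14.8, 26.6], [-7.1, 14.8, 26.6], [-7.1, 14.8, 26.6], [-7.1, 14.8, 26.6], [-7.1, 14.8, 26.6]]}
```

>>> send_rows(
  dr=[
    [0.11, 0, 0],
    [0.11, 0, 0],
    [0.11, 0, 0],
    [0.11, 0, 0],
    [0.11, 0, 0],
  ],
  travel=[
    [-15, -17, 25.3],
    [-15, -14.1, 27],
    [-15, -11.1, 28.4],
    [-10, -7.9, 29.4],
    [-10, -4.6, 30.1],
  ],
  fingers=[-1, -1, -1, -1, -1],
  squeeze=20,
)

```text
time_s: 0.52
tcp_pos: [0.2868, 0.502, 0.3137]
orientation: [0.644, 0.292, 0.644, -0.292]
ft_force: [0.6, -0.1, 0.1]
grip_width: 1.0
```

>>> send_rows(
  dr=[
    [0.11, 0, 0],
    [0.11, 0, 0],
    [0.11, 0, 0],
    [0.11, 0, 0],
    [0.11, 0, 0],
  ],
  travel=[
    [-10, -1.3, 30.4],
    [-10, 2.1, 30.4],
    [-10, 5.4, 30],
    [-10, 8.6, 29.2],
    [-10, 11.8, 28.1],
  ],
  fingers=[-1, -1, -1, -1, -1],
)

```text
time_s: 0.93
tcp_pos: [0.3826, 0.3836, 0.3635]
orientation: [0.54, 0.456, 0.54, -0.456]
ft_force: [1.0, -0.1, -0.2]
grip_width: 1.005
```

>>> send_rows(
  dr=[
    [0, 0, 0],
    [0, 0, 0],
    [0, 0, 0],
    [0, 0, 0],
    [0, 0, 0],
  ],
  travel=[
    [-4, 14.8, 26.6],
    [-4, 14.8, 26.6],
    [-4, 14.8, 26.6],
    [-4, 14.8, 26.6],
    [-4, 14.8, 26.6],
  ],
  fingers=[-0.5, -0.3, -0.3, -0.3, -0.3],
)

```text
time_s: 1.35
tcp_pos: [0.4784, 0.2656, 0.3832]
orientation: [0.541, 0.454, 0.542, -0.455]
ft_force: [-0.2, 0.5, 1.5]
grip_width: 0.645
```

```bash
python3 - <<'E'
from plan import *
plan([.574,.148,.39],5)
s=env.read_state();print(s['time_s'],s['grip_width'],s['ft_force'])
E
```

```text
[0.47841803 0.26559553 0.38322798] step 30.33841240471399
{"dr": [[0.0, 0.0, 0.0], [0.0, 0.0, 0.0], [0.0, 0.0, 0.0], [0.0, 0.0, 0.0], [0.0, 0.0, 0.0]], "travel": [[-1.4, 14.8, 26.5], [-1.4, 14.8, 26.5], [-1.4, 14.8, 26.5], [-1.4, 14.8, 26.5], [-1.4, 14.8, 26.5]]}
1.35 0.6452723638626324 [-0.16514302  0.53720127  1.51415233]
```

>>> send_rows(
  dr=[
    [0, 0, 0],
    [0, 0, 0],
    [0, 0, 0],
    [0, 0, 0],
    [0, 0, 0],
  ],
  travel=[
    [-1.4, 14.8, 26.5],
    [-1.4, 14.8, 26.5],
    [-1.4, 14.8, 26.5],
    [-1.4, 14.8, 26.5],
    [-1.4, 14.8, 26.5],
  ],
  fingers=[-0.3, -0.3, -0.3, -0.3, -0.3],
)

```text
time_s: 1.77
tcp_pos: [0.5743, 0.148, 0.39]
orientation: [0.541, 0.454, 0.542, -0.455]
ft_force: [0.4, -0.3, 0.6]
grip_width: 0.646
```

```bash
python3 - <<'E'
from plan import *
snap('side','s1');snap('top','t1')
a=load('s1')['im'][100:240,190:350];b=load('t1')['im'][120:275,160:345]
i=np.hstack([cv2.resize(a,(400,350),interpolation=cv2.INTER_CUBIC),cv2.resize(b,(400,350),interpolation=cv2.INTER_CUBIC)])
cv2.imwrite('pics/c1.png',i[:,:,::-1])
plan([.574,.148,.312],5)
s=env.read_state();print(s['time_s'],s['grip_width'],s['ft_force'])
E
```

```text
[0.57635228 0.14291781 0.39015027] step 15.670133139405674
{"dr": [[-0.002, 0.001, -0.0], [-0.002, 0.001, -0.0], [-0.002, 0.001, -0.0], [-0.002, 0.001, -0.0], [-0.002, 0.001, -0.0]], "travel": [[15.6, -0.3, -1.2], [15.6, -0.3, -1.1], [15.6, -0.3, -1.1], [15.6, -0.3, -1.1], [15.6, -0.3, -1.1]]}
1.8667 0.6500477340783379 [-0.05822309 -0.40766024 -0.19496615]
```

View pics/c1.png

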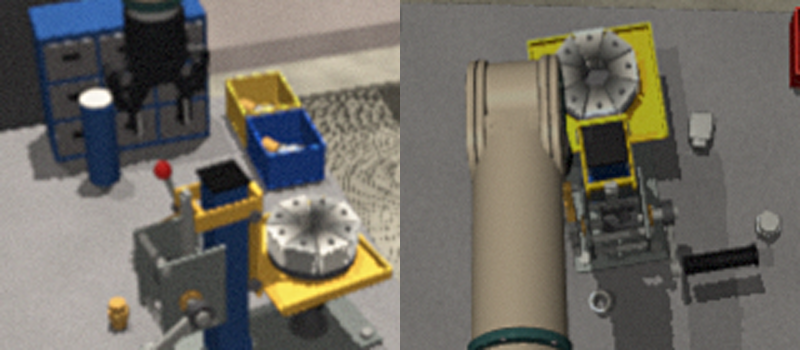

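The fingers straddle the knob (crop at 163,170) and the way down is clear.

>>> send_rows(
  dr=[
    [0, 0, 0],
    [0, 0, 0],
    [0, 0, 0],
    [0, 0, 0],
    [0, 0, 0],
  ],
  travel=[
    [15.6, -0.3, -1.2],
    [15.6, -0.3, -1.1],
    [15.6, -0.3, -1.1],
    [15.6, -0.3, -1.1],
    [15.6, -0.3, -1.1],
  ],
  fingers=[-0.3, -0.3, -0.3, -0.3, -0.3],
)

```text
time_s: 2.28
tcp_pos: [0.5706, 0.1551, 0.3112]
orientation: [0.541, 0.454, 0.542, -0.455]
ft_force: [-0.8, -0.4, -1.2]
grip_width: 0.651
```

```bash
python3 - <<'E'
from plan import *
snap('side','s2')
a=load('s2')['im'][120:230,200:320]
cv2.imwrite('pics/c2.png',cv2.resize(a,None,fx=5,fy=5,interpolation=cv2.INTER_CUBIC)[:,:,::-1])
s=env.read_state();print(s['time_s'],s['grip_width'],s['ft_force'],s['tcp_pos'])
E
```

```text
2.3333 0.6478168197781353 [-1.60740393  0.7882376  -2.96564312] [0.56875551 0.15520673 0.30800562]
```

View pics/c2.png

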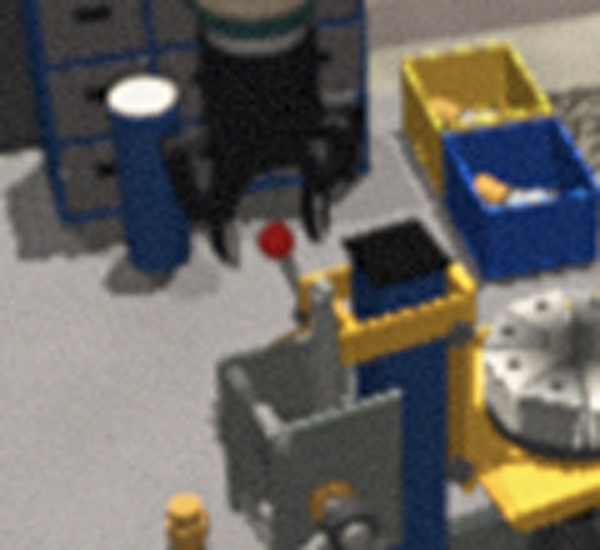

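>>> send_rows(
  dr=[
    [0, 0, 0],
    [0, 0, 0],
    [0, 0, 0],
    [0, 0, 0],
    [0, 0, 0],
  ],
  travel=[
    [0, 2.5, 6],
    [0, 0, 0],
    [0, 0, 0],
    [0, 0, 0],
    [0, 0, 0],
  ],
  fingers=[-0.1, 0.3, 1, 1, 1],
  squeeze=20,
)

```text
time_s: 2.75
tcp_pos: [0.5748, 0.1481, 0.3133]
orientation: [0.542, 0.455, 0.541, -0.455]
ft_force: [-3.3, -2.3, 3.9]
grip_width: 0.284
```

>>> send_rows(
  dr=[
    [0, 0, 0],
    [0, 0, 0],
    [0, 0, 0],
    [0, 0, 0],
  ],
  travel=[
    [0, 0, 0],
    [0, 0, 0],
    [0, 0, 0],
    [0, 0, 0],
  ],
  fingers=[1, 1, 1, 1],
)

```text
time_s: 3.08
tcp_pos: [0.5749, 0.1482, 0.3133]
orientation: [0.542, 0.455, 0.541, -0.455]
ft_force: [-4.1, -3.9, 5.7]
grip_width: 0.286
```

>>> send_rows(
  dr=[
    [0, 0, 0],
    [0, 0, 0],
    [0, 0, 0],
    [0, 0, 0],
    [0, 0, 0],
  ],
  travel=[
    [-1, 4.4, 0],
    [-1, 4.4, 0],
    [-0.6, 4.4, 0],
    [-0.3, 4.4, 0],
    [-0.1, 4.4, 0],
  ],
  fingers=[1, 1, 1, 1, 1],
)

```text
time_s: 3.5
tcp_pos: [0.5945, 0.1524, 0.3154]
orientation: [0.54, 0.453, 0.543, -0.456]
ft_force: [-5.1, -1.8, 1.3]
grip_width: 0.285
```

>>> send_rows(
  dr=[
    [0, 0, 0],
    [0, 0, 0],
    [0, 0, 0],
    [0, 0, 0],
    [0, 0, 0],
  ],
  travel=[
    [0.1, 4.4, 0],
    [0.3, 4.4, 0],
    [0.6, 4.4, 0],
    [1, 4, 0],
    [1, 3, 0],
  ],
  fingers=[1, 1, 1, 1, 1],
)

```text
time_s: 3.92
tcp_pos: [0.6146, 0.1565, 0.3121]
orientation: [0.54, 0.454, 0.543, -0.456]
ft_force: [-6.1, -2.2, 0.9]
grip_width: 0.288
```

>>> send_rows(
  dr=[
    [0, 0, 0],
    [0, 0, 0],
  ],
  travel=[
    [0, 1, 0],
    [0, 0, 0],
  ],
  fingers=[1, 1],
)

```text
time_s: 4.08
tcp_pos: [0.6147, 0.1565, 0.3119]
orientation: [0.54, 0.453, 0.543, -0.456]
ft_force: [-8.6, -1.4, 5.0]
grip_width: 0.285
```

>>> send_rows(
  dr=[
    [0, 0, 0],
    [0, 0, 0],
    [0, 0, 0],
  ],
  travel=[
    [0, 2.5, 0],
    [0, 0, 0],
    [0, 0, 0],
  ],
  fingers=[1, 1, 1],
)

```text
time_s: 4.33
tcp_pos: [0.615, 0.1565, 0.3118]
orientation: [0.539, 0.452, 0.545, -0.457]
ft_force: [-14.5, -2.3, 7.3]
grip_width: 0.288
```

>>> send_rows(
  dr=[
    [0, 0, 0],
    [0, 0, 0],
    [0, 0, 0],
    [0, 0, 0],
    [0, 0, 0],
  ],
  travel=[
    [0, -2, 0],
    [0, 0, 0],
    [0, 0, 0],
    [0, 0, 0],
    [-10, 0, 0],
  ],
  fingers=[-0.1, -0.3, -0.3, -0.3, -0.3],
)

```text
time_s: 4.75
tcp_pos: [0.6172, 0.1568, 0.3208]
orientation: [0.541, 0.454, 0.542, -0.455]
ft_force: [-0.4, 0.2, 0.2]
grip_width: 0.651
```

>>> send_rows(
  dr=[
    [0, 0, 0],
    [0, 0, 0],
    [0, 0, 0],
    [0, 0, 0],
    [0, 0, 0],
  ],
  travel=[
    [-20, 0, 0],
    [-20, -10, 5],
    [-20, -20, 20],
    [0, -25, 30],
    [0, -25, 30],
  ],
  fingers=[-0.3, -0.3, -0.3, -0.3, -0.3],
)

```text
time_s: 5.17
tcp_pos: [0.5544, 0.0587, 0.3842]
orientation: [0.543, 0.455, 0.541, -0.453]
ft_force: [-1.5, -1.4, -0.5]
grip_width: 0.649
```

```bash
python3 - <<'E'
from plan import *
snap('side','s3');snap('top','t3')
s3,t3=load('s3'),load('t3')
a=s3['im'][140:280,200:360];b=t3['im'][120:275,190:345]
i=np.hstack([cv2.resize(a,(400,350),interpolation=cv2.INTER_CUBIC),cv2.resize(b,(400,350),interpolation=cv2.INTER_CUBIC)])
cv2.imwrite('pics/c3.png',i[:,:,::-1])
for c in s3,t3: print(blobs(c['im'],(0,150,80),(8,255,255)))
s,p,R=pose();print(s['time_s'],p)
# handle target: out by 8mm along -OY
H=np.array([.522,-.091,.138]);plan(H-.006*OY+[0,0,.09],10)
E
```

```text
[([381.1, 291.6], [359, 271, 51, 52, 1136]), ([277.8, 362.2], [268, 352, 21, 21, 358])]
[([367.2, 127.0], [343, 123, 36, 22, 70]), ([357.3, 141.0], [342, 125, 38, 29, 499]), ([227.6, 191.9], [224, 189, 8, 7, 45]), ([481.1, 208.4], [476, 203, 11, 12, 93]), ([403.9, 249.2], [396, 241, 17, 17, 236])]
5.2667 [0.5517075  0.05148295 0.38452092]
[0.5517075  0.05148295 0.38452092] step 21.757983433649105
{"dr": [[-0.001, 0.0, -0.0], [-0.001, 0.0, -0.0], [-0.001, 0.0, -0.0], [-0.001, 0.0, -0.0], [-0.001, 0.0, -0.0]], "travel": [[15.7, -5.3, 14.1], [15.7, -5.3, 14.1], [15.7, -5.3, 14.1], [15.7, -5.3, 14.1], [15.7, -5.3, 14.1]]}
{"dr": [[-0.001, 0.0, -0.0], [-0.001, 0.0, -0.0], [-0.001, 0.0, -0.0], [-0.001, 0.0, -0.0], [-0.001, 0.0, -0.0]], "travel": [[15.7, -5.3, 14.1], [15.7, -5.3, 14.1], [15.7, -5.4, 14.1], [15.7, -5.4, 14.1], [15.7, -5.4, 14.1]]}
```

View pics/c3.png

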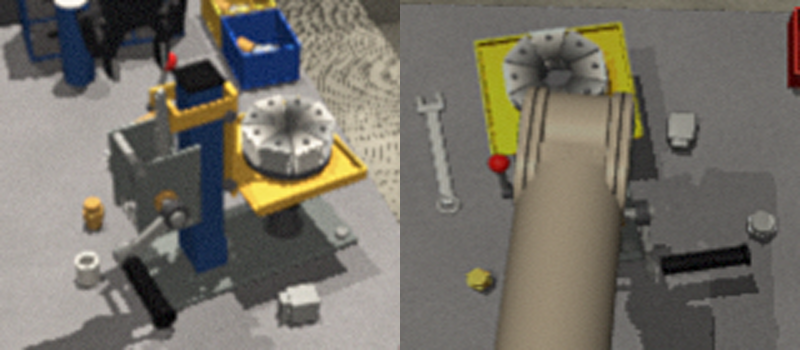

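The knob now leans towards the tray (top crop at 498,162), and the handle is clear on the right at (705,260).

>>> send_rows(
  dr=[
    [0, 0, 0],
    [0, 0, 0],
    [0, 0, 0],
    [0, 0, 0],
    [0, 0, 0],
  ],
  travel=[
    [0, -10, 28],
    [0, -10, 28],
    [5, -10, 28],
    [15, -10, 28],
    [25, -10, 22],
  ],
  fingers=[-0.6, -0.6, -0.6, -0.6, -0.6],
)

```text
time_s: 5.68
tcp_pos: [0.5298, -0.0844, 0.3398]
orientation: [0.544, 0.456, 0.539, -0.454]
ft_force: [1.2, -0.4, -0.3]
grip_width: 0.796
```

>>> send_rows(
  dr=[
    [0, 0, 0],
    [0, 0, 0],
    [0, 0, 0],
    [0, 0, 0],
  ],
  travel=[
    [25, 0, 0],
    [20, 0, 0],
    [0, 0, 0],
    [0, 0, 0],
  ],
  fingers=[-0.6, -0.6, -0.6, -0.6],
)

```text
time_s: 6.02
tcp_pos: [0.5281, -0.0814, 0.2924]
orientation: [0.541, 0.454, 0.542, -0.455]
ft_force: [-0.5, -0.3, 0.3]
grip_width: 0.803
```

```bash
python3 - <<'E'
from plan import *
s3,t3=load('s3'),load('t3');print('knob',onz(t3,(227.6,191.9),.31))
for n,x0,y0,w,h in(('s3',240,235,40,40),('t3',286,220,50,30)):
    c=load(n);g=c['im'][y0:y0+h,x0:x0+w].max(2);m=(g<45).astype(np.uint8)
    k,l,st,ce=cv2.connectedComponentsWithStats(m);i=1+st[1:,4].argmax();p=np.argwhere(l==i)[:,::-1]+[x0,y0];print(n,st[i],cv2.minAreaRect(p.astype(np.float32)))
snap('side','s4')
a=load('s4')['im'][170:280,210:330]
cv2.imwrite('pics/c4.png',cv2.resize(a,None,fx=5,fy=5,interpolation=cv2.INTER_CUBIC)[:,:,::-1])
s,p,R=pose();print(s['time_s'],p,s['q'])
H=np.array([.522,-.091,.138]);plan(H-.006*OY+[0,0,.00],5)
E
```

```text
knob [0.61586555 0.15580427 0.31      ]
s3 [  9   8  21  29 250] ((259.31536865234375, 256.3174133300781), (31.38309097290039, 9.064201354980469), 59.93141555786133)
t3 [  5   8  35  14 277] ((307.8989562988281, 234.9139862060547), (8.495346069335938, 34.69498825073242), 80.21759033203125)
6.0667 [ 0.528841   -0.08151598  0.29332914] [-0.2169099   0.44287348  0.46414262  1.7907691  -0.23622024  0.96140429
  0.51897945]
[ 0.528841   -0.08151598  0.29332914] step 31.23956883477484
{"dr": [[0.0, 0.0, -0.0], [0.0, 0.0, -0.0], [0.0, 0.0, -0.0], [0.0, 0.0, -0.0], [0.0, 0.0, -0.0]], "travel": [[31.1, -1.7, 2.8], [31.1, -1.7, 2.8], [31.1, -1.7, 2.8], [31.1, -1.7, 2.8], [31.1, -1.7, 2.8]]}
```

View pics/c4.png

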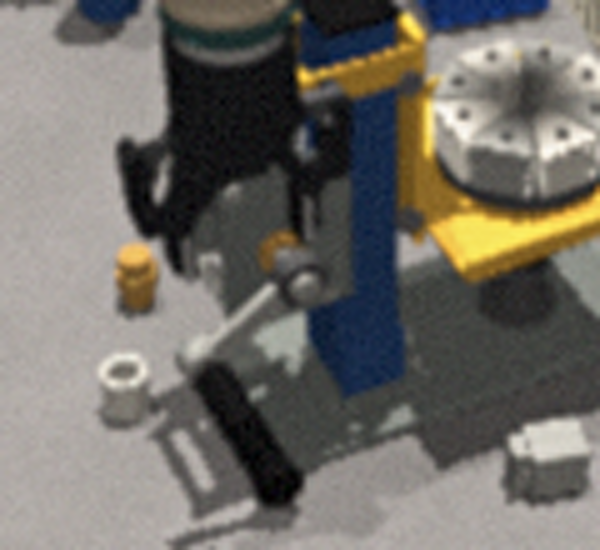

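The gripper is above the handle (crop handle from (205,375) to (285,490)) and clear of the crank hub, so I'm descending.

>>> send_rows(
  dr=[
    [0, 0, 0],
    [0, 0, 0],
    [0, 0, 0],
    [0, 0, 0],
    [0, 0, 0],
  ],
  travel=[
    [30, -2, 3.5],
    [30, -2, 3.5],
    [30, -2, 3.5],
    [25, -2, 3.5],
    [10, 0, 0],
  ],
  fingers=[-0.6, -0.6, -0.6, -0.6, -0.6],
)

```text
time_s: 6.48
tcp_pos: [0.522, -0.0969, 0.1661]
orientation: [0.541, 0.454, 0.542, -0.455]
ft_force: [-0.6, 0.2, 1.3]
grip_width: 0.804
```

>>> send_rows(
  dr=[
    [0, 0, 0],
    [0, 0, 0],
  ],
  travel=[
    [10, 0, 0],
    [10, 0, 0],
  ],
  fingers=[-0.6, -0.6],
)

```text
time_s: 6.65
tcp_pos: [0.5242, -0.0967, 0.1481]
orientation: [0.543, 0.455, 0.541, -0.454]
ft_force: [0.0, 0.8, 0.5]
grip_width: 0.801
```

```bash
python3 - <<'E'
from plan import *
snap('side','s5');snap('top','t5')
a=load('s5')['im'][170:290,210:330];b=load('t5')['im'][180:270,250:340]
i=np.hstack([cv2.resize(a,(400,400),interpolation=cv2.INTER_CUBIC),cv2.resize(b,(400,400),interpolation=cv2.INTER_CUBIC)])
cv2.imwrite('pics/c5.png',i[:,:,::-1])
s,p,R=pose();print(s['time_s'],p,s['ft_force'])
H=np.array([.522,-.091,.138]);plan(H-.006*OY+[0,0,-.002],1)
E
```

```text
6.75 [ 0.52275663 -0.09631168  0.14716743] [0.26996294 0.7627947  0.64584636]
[ 0.52275663 -0.09631168  0.14716743] step 11.186973093240724
{"dr": [[0.001, -0.0, -0.0]], "travel": [[11.2, 0.2, 0.6]]}
```

View pics/c5.png

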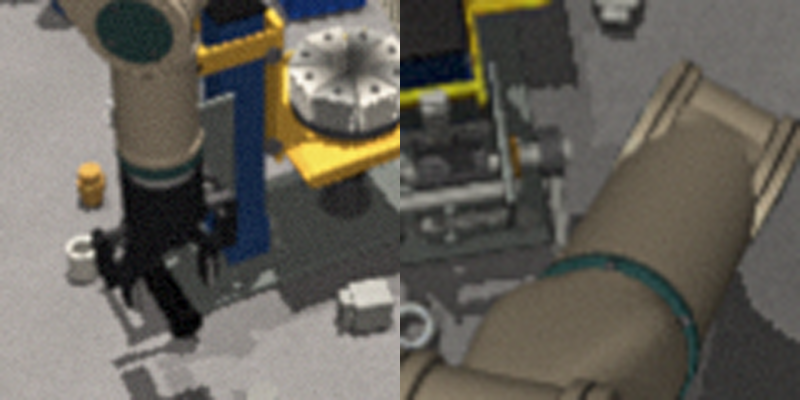

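>>> send_rows(
  dr=[
    [0, 0, 0],
    [0, 0, 0],
    [0, 0, 0],
    [0, 0, 0],
    [0, 0, 0],
  ],
  travel=[
    [10.5, 0, 0],
    [0, 0, 0],
    [0, 0, 0],
    [0, 0, 0],
    [0, 0, 0],
  ],
  fingers=[-0.6, -0.3, 0, 0.2, 0.4],
  squeeze=40,
)

```text
time_s: 7.17
tcp_pos: [0.5203, -0.0971, 0.1369]
orientation: [0.54, 0.454, 0.543, -0.456]
ft_force: [-3.0, 0.2, 4.8]
grip_width: 0.313
```

>>> send_rows(
  dr=[
    [0, 0, 0],
    [0, 0, 0],
    [0, 0, 0],
    [0, 0, 0],
    [0, 0, 0],
  ],
  travel=[
    [0, 0, 0],
    [0, 0, 0],
    [0, 0, 0],
    [0, 0, 0],
    [0, 0, 0],
  ],
  fingers=[1, 1, 1, 1, 1],
  squeeze=70,
)

```text
time_s: 7.58
tcp_pos: [0.5206, -0.0972, 0.137]
orientation: [0.541, 0.454, 0.542, -0.455]
ft_force: [-5.6, -2.2, 3.9]
grip_width: 0.308
```

>>> send_rows(
  dr=[
    [0, 0, 0],
    [0, 0, 0],
    [0, 0, 0],
    [0, 0, 0],
    [0, 0, 0],
  ],
  travel=[
    [1.6, 1.2, 0],
    [1.6, 1.2, 0],
    [1.6, 1.2, 0],
    [1.6, 1.1, 0],
    [0, 0, 0],
  ],
  fingers=[1, 1, 1, 1, 1],
)

```text
time_s: 8.0
tcp_pos: [0.5253, -0.0963, 0.1305]
orientation: [0.541, 0.454, 0.542, -0.455]
ft_force: [-4.8, -0.3, 3.3]
grip_width: 0.309
```

```bash
cat >> h.py <<'E'
P0=np.array([.5206,-.0972,.1370]);A0=-.643
C=P0-85e-3*(-np.cos(A0)*OX+np.sin(A0)*OZ)
def rep(C=C):
    s,p,R=pose();d=p-C;a=np.arctan2(d[2],-d@OX);r=np.hypot(d@OX,d[2])
    f=np.array(s['ft_force']);T=np.sin(a)*OX+np.cos(a)*OZ;N=-np.cos(a)*OX+np.sin(a)*OZ
    print('t%.2f a%.3f low%.3f r%.1f y%.1f | Ft%.1f Fr%.1f Fy%.1f w%.3f'%(s['time_s'],a,a-A0,r*1e3,1e3*(d@OY),f@T,f@N,f@OY,s['grip_width']),'tau',np.round(s['wrist_torque'],2),'rv',(R.inv()*goal(1)).as_rotvec().round(3));return a
def step(da,n=5,C=C,r=85e-3):
    a=rep(C);b=a+da*n
    for i in range(n):
        a1=a+da*(i+1);q=lambda a:C+r*(-np.cos(a)*OX+np.sin(a)*OZ);d=q(a1)-q(a1-da);print([round(-d[2]*1e3,1),round(d@OX*1e3,1),0],end=',')
    print()
E
python3 -c "
from h import *
step(.045)"
```

```text
t8.00 a-0.738 low-0.095 r85.5 y0.1 | Ft5.6 Fr1.4 Fy0.5 w0.309 tau [-0.19  1.06  0.06] rv [-0.    -0.001  0.003]
[np.float64(-2.9), np.float64(-2.5), 0],[np.float64(-3.0), np.float64(-2.4), 0],[np.float64(-3.1), np.float64(-2.2), 0],[np.float64(-3.2), np.float64(-2.1), 0],[np.float64(-3.3), np.float64(-2.0), 0],
```

>>> send_rows(
  dr=[
    [0, 0, 0],
    [0, 0, 0],
    [0, 0, 0],
  ],
  travel=[
    [0.7, 0.6, 0],
    [0, 0, 0],
    [0, 0, 0],
  ],
  fingers=[1, 1, 1],
)

```text
time_s: 8.25
tcp_pos: [0.5257, -0.0962, 0.13]
orientation: [0.541, 0.454, 0.542, -0.455]
ft_force: [-5.3, -1.6, 5.2]
grip_width: 0.312
```

```bash
python3 -c "
from h import *
step(.03)
snap('top','t6');a=load('t6')['im'][165:265,210:290]
cv2.imwrite('pics/c6.png',cv2.resize(a,None,fx=6,fy=6,interpolation=cv2.INTER_CUBIC)[:,:,::-1])
"
```

```text
t8.25 a-0.746 low-0.103 r85.5 y0.1 | Ft7.5 Fr0.5 Fy-0.6 w0.312 tau [-0.17  1.11  0.07] rv [-0.    -0.001  0.003]
[np.float64(-1.9), np.float64(-1.7), 0],[np.float64(-1.9), np.float64(-1.6), 0],[np.float64(-2.0), np.float64(-1.6), 0],[np.float64(-2.0), np.float64(-1.5), 0],[np.float64(-2.1), np.float64(-1.5), 0],
```

View pics/c6.png

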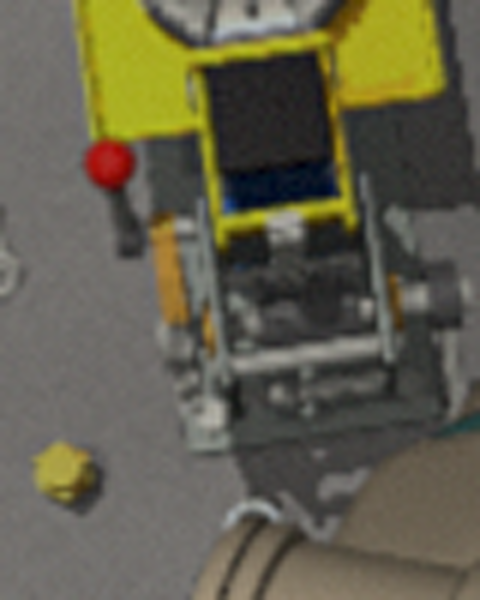

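The brass pawl shows at crop (168,270), but its height can't be judged from above. I'll lower gently and feel for a jam.

>>> send_rows(
  dr=[
    [0, 0, 0],
    [0, 0, 0],
    [0, 0, 0],
    [0, 0, 0],
    [0, 0, 0],
  ],
  travel=[
    [-1.5, -1.3, 0],
    [-1.5, -1.3, 0],
    [-1.5, -1.2, 0],
    [-1.5, -1.2, 0],
    [-1.5, -1.2, 0],
  ],
  fingers=[1, 1, 1, 1, 1],
)

```text
time_s: 8.72
tcp_pos: [0.5202, -0.0972, 0.1375]
orientation: [0.541, 0.454, 0.542, -0.455]
ft_force: [-5.7, -0.8, 4.0]
grip_width: 0.305
```

```bash
python3 -c "
from h import *
step(.03)"
```

```text
t8.72 a-0.635 low0.008 r85.0 y0.0 | Ft6.6 Fr2.3 Fy0.2 w0.305 tau [-0.13  1.01  0.02] rv [-0.    -0.001  0.002]
[np.float64(-2.1), np.float64(-1.5), 0],[np.float64(-2.1), np.float64(-1.4), 0],[np.float64(-2.2), np.float64(-1.4), 0],[np.float64(-2.2), np.float64(-1.3), 0],[np.float64(-2.2), np.float64(-1.2), 0],
```

>>> send_rows(
  dr=[
    [0, 0, 0],
    [0, 0, 0],
    [0, 0, 0],
  ],
  travel=[
    [-1.5, -1.1, 0],
    [-1.5, -1.1, 0],
    [0, 0, 0],
  ],
  fingers=[1, 1, 1],
)

```text
time_s: 8.97
tcp_pos: [0.5183, -0.0976, 0.1406]
orientation: [0.541, 0.455, 0.542, -0.455]
ft_force: [-6.3, -0.2, 6.1]
grip_width: 0.311
```

```bash
python3 -c "
from h import *
step(.04)"
```

```text
t8.97 a-0.592 low0.051 r84.8 y0.1 | Ft8.6 Fr1.8 Fy0.9 w0.311 tau [-0.22  1.19  0.08] rv [-0.    -0.     0.001]
[np.float64(-2.9), np.float64(-1.8), 0],[np.float64(-2.9), np.float64(-1.7), 0],[np.float64(-3.0), np.float64(-1.6), 0],[np.float64(-3.1), np.float64(-1.5), 0],[np.float64(-3.1), np.float64(-1.4), 0],
```

```bash
python3 - <<'E'
import numpy as np
a=-.595;da=.035
for k in range(10):
    L=[]
    for i in range(5):
        b=a+da;L.append([round(-85*(np.sin(b)-np.sin(a)),1),round(85*(-np.cos(b)+np.cos(a)),1),0]);a=b
    print('to a=%.3f low=%.3f'%(a,a+.643),[list(map(float,l)) for l in L])
E
```

```text
to a=-0.420 low=0.223 [[-2.5, -1.6, 0.0], [-2.5, -1.5, 0.0], [-2.6, -1.4, 0.0], [-2.6, -1.4, 0.0], [-2.7, -1.3, 0.0]]
to a=-0.245 low=0.398 [[-2.7, -1.2, 0.0], [-2.8, -1.1, 0.0], [-2.8, -1.0, 0.0], [-2.8, -0.9, 0.0], [-2.9, -0.8, 0.0]]
to a=-0.070 low=0.573 [[-2.9, -0.7, 0.0], [-2.9, -0.6, 0.0], [-2.9, -0.5, 0.0], [-3.0, -0.4, 0.0], [-3.0, -0.3, 0.0]]
to a=0.105 low=0.748 [[-3.0, -0.2, 0.0], [-3.0, -0.1, 0.0], [-3.0, 0.1, 0.0], [-3.0, 0.2, 0.0], [-3.0, 0.3, 0.0]]
to a=0.280 low=0.923 [[-3.0, 0.4, 0.0], [-2.9, 0.5, 0.0], [-2.9, 0.6, 0.0], [-2.9, 0.7, 0.0], [-2.9, 0.8, 0.0]]
to a=0.455 low=1.098 [[-2.8, 0.9, 0.0], [-2.8, 1.0, 0.0], [-2.8, 1.1, 0.0], [-2.7, 1.2, 0.0], [-2.7, 1.3, 0.0]]
to a=0.630 low=1.273 [[-2.6, 1.4, 0.0], [-2.6, 1.4, 0.0], [-2.5, 1.5, 0.0], [-2.5, 1.6, 0.0], [-2.4, 1.7, 0.0]]
to a=0.805 low=1.448 [[-2.4, 1.8, 0.0], [-2.3, 1.9, 0.0], [-2.2, 2.0, 0.0], [-2.2, 2.0, 0.0], [-2.1, 2.1, 0.0]]
to a=0.980 low=1.623 [[-2.0, 2.2, 0.0], [-1.9, 2.2, 0.0], [-1.9, 2.3, 0.0], [-1.8, 2.4, 0.0], [-1.7, 2.4, 0.0]]
to a=1.155 low=1.798 [[-1.6, 2.5, 0.0], [-1.5, 2.6, 0.0], [-1.4, 2.6, 0.0], [-1.3, 2.7, 0.0], [-1.2, 2.7, 0.0]]
```

>>> send_rows(
  dr=[
    [0, 0, 0],
    [0, 0, 0],
    [0, 0, 0],
    [0, 0, 0],
    [0, 0, 0],
  ],
  travel=[
    [-2.5, -1.6, 0],
    [-2.5, -1.5, 0],
    [-2.6, -1.4, 0],
    [-2.6, -1.4, 0],
    [-2.7, -1.3, 0],
  ],
  fingers=[1, 1, 1, 1, 1],
)

```text
time_s: 9.38
tcp_pos: [0.5121, -0.0987, 0.1535]
orientation: [0.542, 0.455, 0.541, -0.455]
ft_force: [-4.4, -1.4, 5.5]
grip_width: 0.306
```

>>> send_rows(
  dr=[
    [0, 0, 0],
    [0, 0, 0],
    [0, 0, 0],
    [0, 0, 0],
    [0, 0, 0],
  ],
  travel=[
    [-2.7, -1.2, 0],
    [-2.8, -1.1, 0],
    [-2.8, -1, 0],
    [-2.8, -0.9, 0],
    [-2.9, -0.8, 0],
  ],
  fingers=[1, 1, 1, 1, 1],
)

```text
time_s: 9.8
tcp_pos: [0.508, -0.0995, 0.1677]
orientation: [0.542, 0.455, 0.541, -0.454]
ft_force: [-3.8, -0.7, 5.5]
grip_width: 0.31
```

```bash
python3 -c "
from h import *
rep()"
```

```text
t9.80 a-0.245 low0.398 r83.3 y-0.0 | Ft6.3 Fr2.4 Fy-0.0 w0.310 tau [-0.09  0.68 -0.01] rv [-0.     0.    -0.002]
```

>>> send_rows(
  dr=[
    [0, 0, 0],
    [0, 0, 0],
    [0, 0, 0],
    [0, 0, 0],
    [0, 0, 0],
  ],
  travel=[
    [-2.9, -0.9, 0],
    [-2.9, -0.8, 0],
    [-2.9, -0.7, 0],
    [-3, -0.4, 0],
    [-3, -0.3, 0],
  ],
  fingers=[1, 1, 1, 1, 1],
)

```text
time_s: 10.22
tcp_pos: [0.5064, -0.0998, 0.1829]
orientation: [0.543, 0.456, 0.54, -0.454]
ft_force: [-0.1, 1.0, 5.2]
grip_width: 0.304
```

>>> send_rows(
  dr=[
    [0, 0, 0],
    [0, 0, 0],
    [0, 0, 0],
    [0, 0, 0],
    [0, 0, 0],
  ],
  travel=[
    [-3, -0.2, 0],
    [-3, -0.1, 0],
    [-3, 0.1, 0],
    [-3, 0.2, 0],
    [-3, 0.3, 0],
  ],
  fingers=[1, 1, 1, 1, 1],
)

```text
time_s: 10.63
tcp_pos: [0.5075, -0.0996, 0.1982]
orientation: [0.543, 0.456, 0.54, -0.453]
ft_force: [0.4, 1.1, 6.8]
grip_width: 0.306
```

```bash
python3 -c "
from h import *
rep()"
```

```text
t10.63 a0.125 low0.768 r82.0 y-0.1 | Ft6.8 Fr0.2 Fy1.0 w0.306 tau [ 0.19  0.01 -0.15] rv [ 0.     0.001 -0.006]
```

```bash
cat > fit.py <<'E'
from h import *
from scipy.optimize import least_squares
P=[[.5206,-.0972,.1370],[.5253,-.0963,.1305],[.5202,-.0972,.1375],[.5183,-.0976,.1406],[.5121,-.0987,.1535],[.508,-.0995,.1677],[.5064,-.0998,.1829],[.5075,-.0996,.1982]]
import sys
if len(sys.argv)>1: P+=json.loads(sys.argv[1])
P=np.array(P);u=P@OX;z=P[:,2]
r=least_squares(lambda v:np.hypot(u-v[0],z-v[1])-.085,[.59,.19]).x
print(r,'vs',C@OX,C[2],'res mm',np.round((np.hypot(u-r[0],z-r[1])-.085)*1e3,2))
a=np.arctan2(z-r[1],-(u-r[0]));print(a.round(3))
E
python3 fit.py
```

```text
[0.56646184 0.1843583 ] vs 0.5639369814117695 0.18796591820017733 res mm [-0.03  0.    0.02  0.01 -0.02  0.01 -0.    0.  ]
[-0.591 -0.686 -0.584 -0.541 -0.372 -0.197 -0.017  0.164]
```

```bash
cat >> h.py <<'E'
A0=-.591
C=OX*.56646+OY*(P0@OY)+OZ*.18436
def rep2(): return rep(C)
E
python3 - <<'E'
from h import *
a=rep(C);da=.035
for k in range(7):
    L=[]
    for i in range(5):
        b=a+da;L.append([round(float(-85*(np.sin(b)-np.sin(a))),1),round(float(85*(-np.cos(b)+np.cos(a))),1),0]);a=b
    print('to a=%.3f low=%.3f'%(a,a-A0),L)
E
```

```text
t10.63 a0.163 low0.754 r85.0 y-0.1 | Ft6.8 Fr0.5 Fy1.0 w0.306 tau [ 0.19  0.01 -0.15] rv [ 0.     0.001 -0.006]
to a=0.338 low=0.929 [[-2.9, 0.5, 0], [-2.9, 0.6, 0], [-2.9, 0.7, 0], [-2.9, 0.8, 0], [-2.8, 0.9, 0]]
to a=0.513 low=1.104 [[-2.8, 1.0, 0], [-2.8, 1.1, 0], [-2.7, 1.2, 0], [-2.7, 1.3, 0], [-2.6, 1.4, 0]]
to a=0.688 low=1.279 [[-2.6, 1.5, 0], [-2.5, 1.6, 0], [-2.5, 1.7, 0], [-2.4, 1.8, 0], [-2.3, 1.8, 0]]
to a=0.863 low=1.454 [[-2.3, 1.9, 0], [-2.2, 2.0, 0], [-2.1, 2.1, 0], [-2.0, 2.2, 0], [-2.0, 2.2, 0]]
to a=1.038 low=1.629 [[-1.9, 2.3, 0], [-1.8, 2.4, 0], [-1.7, 2.4, 0], [-1.6, 2.5, 0], [-1.6, 2.5, 0]]
to a=1.213 low=1.804 [[-1.5, 2.6, 0], [-1.4, 2.6, 0], [-1.3, 2.7, 0], [-1.2, 2.7, 0], [-1.1, 2.8, 0]]
to a=1.388 low=1.979 [[-1.0, 2.8, 0], [-0.9, 2.8, 0], [-0.8, 2.9, 0], [-0.7, 2.9, 0], [-0.6, 2.9, 0]]
```

>>> send_rows(
  dr=[
    [0, 0, 0],
    [0, 0, 0],
    [0, 0, 0],
    [0, 0, 0],
    [0, 0, 0],
  ],
  travel=[
    [-2.9, 0.5, 0],
    [-2.9, 0.6, 0],
    [-2.9, 0.7, 0],
    [-2.9, 0.8, 0],
    [-2.8, 0.9, 0],
  ],
  fingers=[1, 1, 1, 1, 1],
)

```text
time_s: 11.05
tcp_pos: [0.5112, -0.0989, 0.2127]
orientation: [0.544, 0.456, 0.54, -0.453]
ft_force: [1.4, 0.7, 6.3]
grip_width: 0.305
```

>>> send_rows(
  dr=[
    [0, 0, 0],
    [0, 0, 0],
    [0, 0, 0],
    [0, 0, 0],
    [0, 0, 0],
  ],
  travel=[
    [-2.8, 1, 0],
    [-2.8, 1.1, 0],
    [-2.7, 1.2, 0],
    [-2.7, 1.3, 0],
    [-2.6, 1.4, 0],
  ],
  fingers=[1, 1, 1, 1, 1],
)

```text
time_s: 11.47
tcp_pos: [0.5175, -0.0978, 0.2265]
orientation: [0.544, 0.456, 0.539, -0.453]
ft_force: [2.0, 1.3, 7.1]
grip_width: 0.309
```

>>> send_rows(
  dr=[
    [0, 0, 0],
    [0, 0, 0],
    [0, 0, 0],
    [0, 0, 0],
    [0, 0, 0],
  ],
  travel=[
    [-2.6, 1.5, 0],
    [-2.5, 1.6, 0],
    [-2.5, 1.7, 0],
    [-2.4, 1.8, 0],
    [-2.3, 1.8, 0],
  ],
  fingers=[1, 1, 1, 1, 1],
)

```text
time_s: 11.88
tcp_pos: [0.5263, -0.0963, 0.2391]
orientation: [0.544, 0.456, 0.539, -0.453]
ft_force: [2.2, 0.3, 6.3]
grip_width: 0.304
```

```bash
python3 -c "
from h import *
rep(C)"
```

```text
t11.88 a0.701 low1.292 r84.8 y-0.1 | Ft6.2 Fr2.4 Fy-0.1 w0.304 tau [ 0.18 -0.38 -0.11] rv [ 0.001  0.002 -0.009]
```

>>> send_rows(
  dr=[
    [0, 0, 0],
    [0, 0, 0],
    [0, 0, 0],
    [0, 0, 0],
    [0, 0, 0],
  ],
  travel=[
    [-2.3, 1.9, 0],
    [-2.2, 2, 0],
    [-2.1, 2.1, 0],
    [-2, 2.2, 0],
    [-2, 2.2, 0],
  ],
  fingers=[1, 1, 1, 1, 1],
)

```text
time_s: 12.3
tcp_pos: [0.5371, -0.0944, 0.2499]
orientation: [0.544, 0.457, 0.539, -0.452]
ft_force: [3.2, 1.4, 7.4]
grip_width: 0.308
```

>>> send_rows(
  dr=[
    [0, 0, 0],
    [0, 0, 0],
    [0, 0, 0],
    [0, 0, 0],
    [0, 0, 0],
  ],
  travel=[
    [-1.9, 2.3, 0],
    [-1.8, 2.4, 0],
    [-1.7, 2.4, 0],
    [-1.6, 2.5, 0],
    [-1.6, 2.5, 0],
  ],
  fingers=[1, 1, 1, 1, 1],
)

```text
time_s: 12.72
tcp_pos: [0.5497, -0.092, 0.2587]
orientation: [0.545, 0.457, 0.538, -0.452]
ft_force: [4.6, 1.5, 5.2]
grip_width: 0.311
```

```bash
cat > nx.py <<'E'
from h import *
import sys
a=rep(C);da=float(sys.argv[1])
for k in range(int(sys.argv[2])):
    L=[]
    for i in range(5):
        b=a+da;L.append([round(float(-85*(np.sin(b)-np.sin(a))),1),round(float(85*(-np.cos(b)+np.cos(a))),1),0]);a=b
    print('to a=%.3f low=%.3f'%(a,a-A0),L)
E
python3 nx.py .03 3
```

```text
t12.72 a1.067 low1.658 r84.9 y0.0 | Ft6.7 Fr2.3 Fy0.7 w0.311 tau [ 0.27 -0.99 -0.21] rv [ 0.001  0.002 -0.012]
to a=1.217 low=1.808 [[-1.2, 2.3, 0], [-1.1, 2.3, 0], [-1.1, 2.3, 0], [-1.0, 2.3, 0], [-0.9, 2.4, 0]]
to a=1.367 low=1.958 [[-0.8, 2.4, 0], [-0.8, 2.4, 0], [-0.7, 2.5, 0], [-0.6, 2.5, 0], [-0.6, 2.5, 0]]
to a=1.517 low=2.108 [[-0.5, 2.5, 0], [-0.4, 2.5, 0], [-0.3, 2.5, 0], [-0.3, 2.5, 0], [-0.2, 2.5, 0]]
```

>>> send_rows(
  dr=[
    [0, 0, 0],
    [0, 0, 0],
    [0, 0, 0],
    [0, 0, 0],
    [0, 0, 0],
  ],
  travel=[
    [-1.2, 2.3, 0],
    [-1.1, 2.3, 0],
    [-1.1, 2.3, 0],
    [-1, 2.3, 0],
    [-0.9, 2.4, 0],
  ],
  fingers=[1, 1, 1, 1, 1],
)

```text
time_s: 13.13
tcp_pos: [0.5616, -0.0899, 0.2641]
orientation: [0.545, 0.457, 0.538, -0.451]
ft_force: [5.4, 1.4, 6.2]
grip_width: 0.308
```

```bash
python3 nx.py .02 5
python3 - <<'E'
from h import *
snap('side','s7');a=load('s7')['im'][130:270,220:380]
cv2.imwrite('pics/c7.png',cv2.resize(a,None,fx=4.5,fy=4.2,interpolation=cv2.INTER_CUBIC)[:,:,::-1])
E
```

```text
t13.13 a1.223 low1.814 r84.8 y0.1 | Ft7.3 Fr4.0 Fy0.4 w0.308 tau [ 0.32 -1.12 -0.2 ] rv [ 0.001  0.002 -0.013]
to a=1.323 low=1.914 [[-0.6, 1.6, 0], [-0.5, 1.6, 0], [-0.5, 1.6, 0], [-0.5, 1.6, 0], [-0.4, 1.6, 0]]
to a=1.423 low=2.014 [[-0.4, 1.7, 0], [-0.4, 1.7, 0], [-0.3, 1.7, 0], [-0.3, 1.7, 0], [-0.3, 1.7, 0]]
to a=1.523 low=2.114 [[-0.2, 1.7, 0], [-0.2, 1.7, 0], [-0.2, 1.7, 0], [-0.1, 1.7, 0], [-0.1, 1.7, 0]]
to a=1.623 low=2.214 [[-0.1, 1.7, 0], [-0.0, 1.7, 0], [0.0, 1.7, 0], [0.0, 1.7, 0], [0.1, 1.7, 0]]
to a=1.723 low=2.314 [[0.1, 1.7, 0], [0.1, 1.7, 0], [0.2, 1.7, 0], [0.2, 1.7, 0], [0.2, 1.7, 0]]
```

View pics/c7.png

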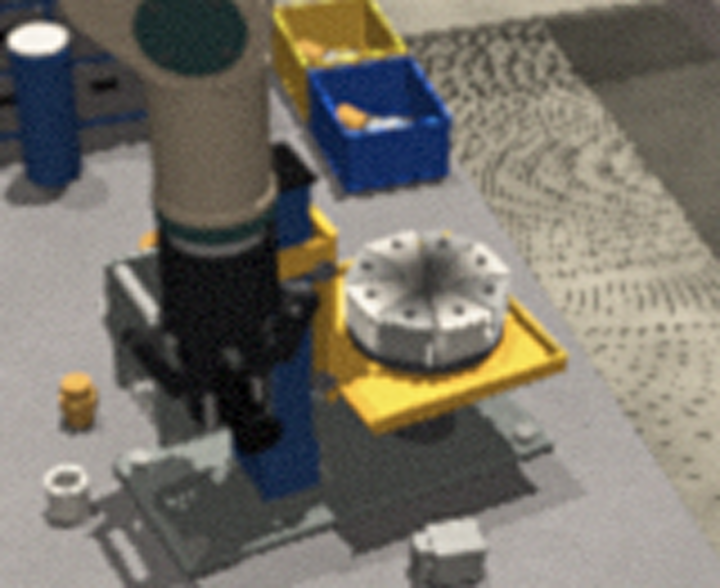

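The tray (crop 450,370) has sunk but is not down yet. I'll continue in smaller steps and watch the pull.

>>> send_rows(
  dr=[
    [0, 0, 0],
    [0, 0, 0],
    [0, 0, 0],
    [0, 0, 0],
    [0, 0, 0],
  ],
  travel=[
    [-0.7, 1.6, 0],
    [-0.6, 1.6, 0],
    [-0.6, 1.6, 0],
    [-0.5, 1.6, 0],
    [-0.5, 1.6, 0],
  ],
  fingers=[1, 1, 1, 1, 1],
)

```text
time_s: 13.6
tcp_pos: [0.5697, -0.0884, 0.2667]
orientation: [0.545, 0.457, 0.538, -0.451]
ft_force: [7.1, 0.9, 3.6]
grip_width: 0.308
```

```bash
python3 nx.py .02 1
```

```text
t13.60 a1.325 low1.916 r84.9 y0.2 | Ft7.8 Fr1.7 Fy-0.3 w0.308 tau [ 0.31 -1.31 -0.2 ] rv [ 0.001  0.002 -0.013]
to a=1.425 low=2.016 [[-0.4, 1.7, 0], [-0.4, 1.7, 0], [-0.3, 1.7, 0], [-0.3, 1.7, 0], [-0.3, 1.7, 0]]
```

>>> send_rows(
  dr=[
    [0, 0, 0],
    [0, 0, 0],
    [0, 0, 0],
    [0, 0, 0],
    [0, 0, 0],
  ],
  travel=[
    [-0.4, 1.7, 0],
    [-0.4, 1.7, 0],
    [-0.3, 1.7, 0],
    [-0.3, 1.7, 0],
    [-0.3, 1.7, 0],
  ],
  fingers=[1, 1, 1, 1, 1],
)

```text
time_s: 14.02
tcp_pos: [0.5782, -0.0868, 0.2684]
orientation: [0.546, 0.457, 0.538, -0.451]
ft_force: [6.8, 1.3, 2.4]
grip_width: 0.31
```

```bash
python3 nx.py .02 2
```

```text
t14.02 a1.429 low2.020 r84.9 y0.2 | Ft7.2 Fr1.4 Fy0.1 w0.310 tau [ 0.28 -1.42 -0.21] rv [ 0.001  0.002 -0.014]
to a=1.529 low=2.120 [[-0.2, 1.7, 0], [-0.2, 1.7, 0], [-0.2, 1.7, 0], [-0.1, 1.7, 0], [-0.1, 1.7, 0]]
to a=1.629 low=2.220 [[-0.1, 1.7, 0], [-0.0, 1.7, 0], [0.0, 1.7, 0], [0.0, 1.7, 0], [0.1, 1.7, 0]]
```

>>> send_rows(
  dr=[
    [0, 0, 0],
    [0, 0, 0],
    [0, 0, 0],
    [0, 0, 0],
    [0, 0, 0],
  ],
  travel=[
    [-0.2, 1.7, 0],
    [-0.2, 1.7, 0],
    [-0.2, 1.7, 0],
    [-0.1, 1.7, 0],
    [-0.1, 1.7, 0],
  ],
  fingers=[1, 1, 1, 1, 1],
)

```text
time_s: 14.43
tcp_pos: [0.5867, -0.0853, 0.2692]
orientation: [0.546, 0.458, 0.538, -0.451]
ft_force: [7.2, 1.6, 2.0]
grip_width: 0.311
```

>>> send_rows(
  dr=[
    [0, 0, 0],
    [0, 0, 0],
    [0, 0, 0],
    [0, 0, 0],
    [0, 0, 0],
  ],
  travel=[
    [-0.1, 1.7, 0],
    [0, 1.7, 0],
    [0, 1.7, 0],
    [0, 1.7, 0],
    [0.1, 1.7, 0],
  ],
  fingers=[1, 1, 1, 1, 1],
)

```text
time_s: 14.85
tcp_pos: [0.5951, -0.0838, 0.2691]
orientation: [0.546, 0.458, 0.538, -0.451]
ft_force: [8.2, 1.0, 2.1]
grip_width: 0.304
```

```bash
python3 nx.py .02 4
```

```text
t14.85 a1.632 low2.223 r84.9 y0.3 | Ft8.1 Fr2.6 Fy-0.4 w0.304 tau [ 0.26 -1.62 -0.22] rv [ 0.001  0.002 -0.014]
to a=1.732 low=2.323 [[0.1, 1.7, 0], [0.2, 1.7, 0], [0.2, 1.7, 0], [0.2, 1.7, 0], [0.3, 1.7, 0]]
to a=1.832 low=2.423 [[0.3, 1.7, 0], [0.3, 1.7, 0], [0.4, 1.7, 0], [0.4, 1.7, 0], [0.4, 1.6, 0]]
to a=1.932 low=2.523 [[0.5, 1.6, 0], [0.5, 1.6, 0], [0.5, 1.6, 0], [0.6, 1.6, 0], [0.6, 1.6, 0]]
to a=2.032 low=2.623 [[0.6, 1.6, 0], [0.6, 1.6, 0], [0.7, 1.6, 0], [0.7, 1.5, 0], [0.7, 1.5, 0]]
```

>>> send_rows(
  dr=[
    [0, 0, 0],
    [0, 0, 0],
    [0, 0, 0],
    [0, 0, 0],
    [0, 0, 0],
  ],
  travel=[
    [0.1, 1.7, 0],
    [0.2, 1.7, 0],
    [0.2, 1.7, 0],
    [0.2, 1.7, 0],
    [0.3, 1.7, 0],
  ],
  fingers=[1, 1, 1, 1, 1],
)

```text
time_s: 15.27
tcp_pos: [0.6036, -0.0823, 0.2681]
orientation: [0.546, 0.458, 0.538, -0.451]
ft_force: [7.8, 1.0, 1.0]
grip_width: 0.308
```

>>> send_rows(
  dr=[
    [0, 0, 0],
    [0, 0, 0],
    [0, 0, 0],
    [0, 0, 0],
    [0, 0, 0],
  ],
  travel=[
    [0.3, 1.7, 0],
    [0.3, 1.7, 0],
    [0.4, 1.7, 0],
    [0.4, 1.7, 0],
    [0.4, 1.6, 0],
  ],
  fingers=[1, 1, 1, 1, 1],
)

```text
time_s: 15.68
tcp_pos: [0.612, -0.0808, 0.2662]
orientation: [0.546, 0.458, 0.538, -0.451]
ft_force: [8.4, 0.2, 0.8]
grip_width: 0.307
```

```bash
python3 nx.py .02 4
```

```text
t15.68 a1.837 low2.428 r84.9 y0.3 | Ft7.8 Fr3.0 Fy-1.2 w0.307 tau [ 0.21 -1.77 -0.24] rv [ 0.001  0.002 -0.014]
to a=1.937 low=2.528 [[0.5, 1.6, 0], [0.5, 1.6, 0], [0.5, 1.6, 0], [0.6, 1.6, 0], [0.6, 1.6, 0]]
to a=2.037 low=2.628 [[0.6, 1.6, 0], [0.7, 1.6, 0], [0.7, 1.6, 0], [0.7, 1.5, 0], [0.7, 1.5, 0]]
to a=2.137 low=2.728 [[0.8, 1.5, 0], [0.8, 1.5, 0], [0.8, 1.5, 0], [0.9, 1.5, 0], [0.9, 1.4, 0]]
to a=2.237 low=2.828 [[0.9, 1.4, 0], [1.0, 1.4, 0], [1.0, 1.4, 0], [1.0, 1.4, 0], [1.0, 1.3, 0]]
```

>>> send_rows(
  dr=[
    [0, 0, 0],
    [0, 0, 0],
    [0, 0, 0],
    [0, 0, 0],
    [0, 0, 0],
  ],
  travel=[
    [0.5, 1.6, 0],
    [0.5, 1.6, 0],
    [0.5, 1.6, 0],
    [0.6, 1.6, 0],
    [0.6, 1.6, 0],
  ],
  fingers=[1, 1, 1, 1, 1],
)

```text
time_s: 16.1
tcp_pos: [0.62, -0.0793, 0.2635]
orientation: [0.546, 0.458, 0.538, -0.451]
ft_force: [8.9, 0.7, 0.6]
grip_width: 0.307
```

```bash
python3 nx.py .02 1
python3 - <<'E'
from h import *
snap('side','s8');a=load('s8')['im'][130:270,220:380]
cv2.imwrite('pics/c8.png',cv2.resize(a,None,fx=4.5,fy=4.2,interpolation=cv2.INTER_CUBIC)[:,:,::-1])
E
```

```text
t16.10 a1.938 low2.529 r84.8 y0.4 | Ft8.1 Fr3.8 Fy-0.8 w0.307 tau [ 0.2  -1.84 -0.24] rv [ 0.001  0.002 -0.015]
to a=2.038 low=2.629 [[0.6, 1.6, 0], [0.7, 1.6, 0], [0.7, 1.6, 0], [0.7, 1.5, 0], [0.8, 1.5, 0]]
```

View pics/c8.png

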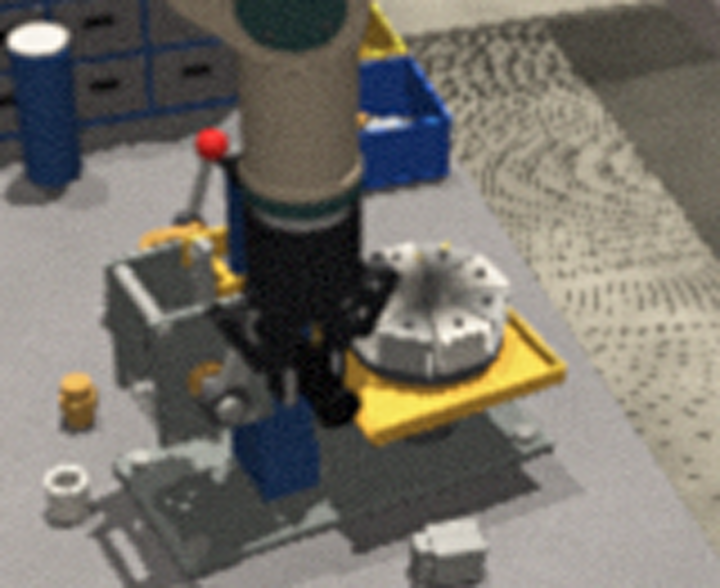

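The knob leans to release and the brass pawl stands raised at crop (165,240). The tray is lower and the gripper clears it.

>>> send_rows(
  dr=[
    [0, 0, 0],
    [0, 0, 0],
    [0, 0, 0],
    [0, 0, 0],
    [0, 0, 0],
  ],
  travel=[
    [0.6, 1.6, 0],
    [0.7, 1.6, 0],
    [0.7, 1.6, 0],
    [0.7, 1.5, 0],
    [0.8, 1.5, 0],
  ],
  fingers=[1, 1, 1, 1, 1],
)

```text
time_s: 16.57
tcp_pos: [0.6278, -0.0779, 0.26]
orientation: [0.546, 0.458, 0.538, -0.451]
ft_force: [9.8, 1.2, 0.8]
grip_width: 0.305
```

```bash
python3 nx.py .02 1
```

```text
t16.57 a2.041 low2.632 r84.8 y0.4 | Ft8.5 Fr5.2 Fy-0.6 w0.305 tau [ 0.19 -1.94 -0.3 ] rv [ 0.001  0.003 -0.015]
to a=2.141 low=2.732 [[0.8, 1.5, 0], [0.8, 1.5, 0], [0.8, 1.5, 0], [0.9, 1.5, 0], [0.9, 1.4, 0]]
```

>>> send_rows(
  dr=[
    [0, 0, 0],
    [0, 0, 0],
    [0, 0, 0],
    [0, 0, 0],
    [0, 0, 0],
  ],
  travel=[
    [0.6, 1.6, 0],
    [0.7, 1.6, 0],
    [0.8, 1.5, 0],
    [0.8, 1.5, 0],
    [0.9, 1.4, 0],
  ],
  fingers=[1, 1, 1, 1, 1],
)

```text
time_s: 16.98
tcp_pos: [0.635, -0.0766, 0.2558]
orientation: [0.546, 0.458, 0.538, -0.451]
ft_force: [9.9, 0.4, -1.7]
grip_width: 0.304
```

```bash
python3 nx.py .02 1
```

```text
t16.98 a2.140 low2.731 r84.8 y0.5 | Ft9.2 Fr3.9 Fy-1.3 w0.304 tau [ 0.14 -1.96 -0.26] rv [ 0.001  0.002 -0.014]
to a=2.240 low=2.831 [[0.9, 1.4, 0], [1.0, 1.4, 0], [1.0, 1.4, 0], [1.0, 1.4, 0], [1.0, 1.3, 0]]
```

>>> send_rows(
  dr=[
    [0, 0, 0],
    [0, 0, 0],
    [0, 0, 0],
    [0, 0, 0],
    [0, 0, 0],
  ],
  travel=[
    [0.8, 1.5, 0],
    [0.9, 1.5, 0],
    [1, 1.4, 0],
    [1, 1.4, 0],
    [1, 1.3, 0],
  ],
  fingers=[1, 1, 1, 1, 1],
)

```text
time_s: 17.4
tcp_pos: [0.6418, -0.0754, 0.2509]
orientation: [0.546, 0.457, 0.538, -0.451]
ft_force: [10.8, 0.2, -2.9]
grip_width: 0.309
```

```bash
python3 nx.py .02 1
```

```text
t17.40 a2.240 low2.831 r84.8 y0.5 | Ft10.2 Fr4.4 Fy-1.7 w0.309 tau [ 0.14 -1.97 -0.22] rv [ 0.001  0.002 -0.014]
to a=2.340 low=2.931 [[1.1, 1.3, 0], [1.1, 1.3, 0], [1.1, 1.3, 0], [1.1, 1.3, 0], [1.2, 1.2, 0]]
```

>>> send_rows(
  dr=[
    [0, 0, 0],
    [0, 0, 0],
    [0, 0, 0],
    [0, 0, 0],
    [0, 0, 0],
  ],
  travel=[
    [0.9, 1.5, 0],
    [1, 1.4, 0],
    [1.1, 1.3, 0],
    [1.1, 1.3, 0],
    [1.2, 1.2, 0],
  ],
  fingers=[1, 1, 1, 1, 1],
)

```text
time_s: 17.82
tcp_pos: [0.6481, -0.0743, 0.2452]
orientation: [0.545, 0.457, 0.538, -0.451]
ft_force: [9.8, 0.2, -3.0]
grip_width: 0.309
```

```bash
python3 nx.py .02 1
```

```text
t17.82 a2.341 low2.932 r84.8 y0.5 | Ft9.1 Fr4.6 Fy-1.5 w0.309 tau [ 0.1  -1.96 -0.22] rv [ 0.001  0.002 -0.013]
to a=2.441 low=3.032 [[1.2, 1.2, 0], [1.2, 1.2, 0], [1.2, 1.2, 0], [1.3, 1.1, 0], [1.3, 1.1, 0]]
```

>>> send_rows(
  dr=[
    [0, 0, 0],
    [0, 0, 0],
    [0, 0, 0],
    [0, 0, 0],
    [0, 0, 0],
  ],
  travel=[
    [1.1, 1.3, 0],
    [1.1, 1.3, 0],
    [1.2, 1.2, 0],
    [1.2, 1.2, 0],
    [1.3, 1.1, 0],
  ],
  fingers=[1, 1, 1, 1, 1],
)

```text
time_s: 18.23
tcp_pos: [0.6538, -0.0732, 0.239]
orientation: [0.545, 0.457, 0.538, -0.451]
ft_force: [9.6, 0.2, -4.5]
grip_width: 0.306
```

```bash
python3 nx.py .02 1
```

```text
t18.23 a2.441 low3.032 r84.8 y0.6 | Ft9.6 Fr4.4 Fy-1.5 w0.306 tau [ 0.03 -1.84 -0.22] rv [ 0.001  0.002 -0.012]
to a=2.541 low=3.132 [[1.3, 1.1, 0], [1.3, 1.1, 0], [1.4, 1.0, 0], [1.4, 1.0, 0], [1.4, 1.0, 0]]
```

>>> send_rows(
  dr=[
    [0, 0, 0],
    [0, 0, 0],
    [0, 0, 0],
    [0, 0, 0],
    [0, 0, 0],
  ],
  travel=[
    [1.2, 1.2, 0],
    [1.2, 1.2, 0],
    [1.3, 1.1, 0],
    [1.4, 1, 0],
    [1.4, 1, 0],
  ],
  fingers=[1, 1, 1, 1, 1],
)

```text
time_s: 18.65
tcp_pos: [0.6589, -0.0723, 0.2322]
orientation: [0.545, 0.457, 0.539, -0.452]
ft_force: [9.2, -0.2, -5.6]
grip_width: 0.307
```

```bash
python3 nx.py .02 1
```

```text
t18.65 a2.542 low3.133 r84.8 y0.6 | Ft9.7 Fr4.3 Fy-1.8 w0.307 tau [ 0.07 -1.81 -0.21] rv [ 0.001  0.002 -0.011]
to a=2.642 low=3.233 [[1.4, 0.9, 0], [1.4, 0.9, 0], [1.4, 0.9, 0], [1.5, 0.9, 0], [1.5, 0.8, 0]]
```

>>> send_rows(
  dr=[
    [0, 0, 0],
    [0, 0, 0],
    [0, 0, 0],
    [0, 0, 0],
    [0, 0, 0],
  ],
  travel=[
    [1.3, 1.1, 0],
    [1.3, 1.1, 0],
    [1.4, 1, 0],
    [1.5, 0.9, 0],
    [1.5, 0.8, 0],
  ],
  fingers=[1, 1, 1, 1, 1],
)

```text
time_s: 19.07
tcp_pos: [0.6633, -0.0715, 0.2248]
orientation: [0.545, 0.457, 0.539, -0.452]
ft_force: [8.5, -0.1, -6.1]
grip_width: 0.311
```

```bash
python3 nx.py .02 1
```

```text
t19.07 a2.644 low3.235 r84.8 y0.6 | Ft9.3 Fr4.5 Fy-1.6 w0.311 tau [-0.01 -1.72 -0.14] rv [ 0.001  0.002 -0.01 ]
to a=2.744 low=3.335 [[1.5, 0.8, 0], [1.5, 0.8, 0], [1.5, 0.7, 0], [1.5, 0.7, 0], [1.6, 0.7, 0]]
```

>>> send_rows(
  dr=[
    [0, 0, 0],
    [0, 0, 0],
    [0, 0, 0],
    [0, 0, 0],
    [0, 0, 0],
  ],
  travel=[
    [1.4, 1, 0],
    [1.4, 1, 0],
    [1.5, 0.8, 0],
    [1.5, 0.7, 0],
    [1.6, 0.7, 0],
  ],
  fingers=[1, 1, 1, 1, 1],
)

```text
time_s: 19.48
tcp_pos: [0.667, -0.0708, 0.2171]
orientation: [0.544, 0.457, 0.539, -0.452]
ft_force: [8.3, -0.8, -7.2]
grip_width: 0.307
```

```bash
python3 nx.py .02 1
```

```text
t19.48 a2.745 low3.336 r84.7 y0.6 | Ft9.7 Fr4.7 Fy-2.3 w0.307 tau [-0.06 -1.55 -0.15] rv [ 0.001  0.002 -0.009]
to a=2.845 low=3.436 [[1.6, 0.6, 0], [1.6, 0.6, 0], [1.6, 0.6, 0], [1.6, 0.5, 0], [1.6, 0.5, 0]]
```

>>> send_rows(
  dr=[
    [0, 0, 0],
    [0, 0, 0],
    [0, 0, 0],
    [0, 0, 0],
    [0, 0, 0],
  ],
  travel=[
    [1.5, 0.8, 0],
    [1.5, 0.8, 0],
    [1.6, 0.6, 0],
    [1.6, 0.5, 0],
    [1.6, 0.5, 0],
  ],
  fingers=[1, 1, 1, 1, 1],
)

```text
time_s: 19.9
tcp_pos: [0.6698, -0.0703, 0.209]
orientation: [0.544, 0.456, 0.54, -0.452]
ft_force: [6.8, 0.2, -6.5]
grip_width: 0.307
```

```bash
python3 nx.py .02 1
python3 - <<'E'
from h import *
snap('side','s9');a=load('s9')['im'][130:270,220:380]
cv2.imwrite('pics/c9.png',cv2.resize(a,None,fx=4.5,fy=4.2,interpolation=cv2.INTER_CUBIC)[:,:,::-1])
E
```

```text
t19.90 a2.846 low3.437 r84.7 y0.7 | Ft8.2 Fr4.6 Fy-1.0 w0.307 tau [-0.09 -1.55 -0.18] rv [ 0.001  0.001 -0.008]
to a=2.946 low=3.537 [[1.6, 0.5, 0], [1.6, 0.4, 0], [1.6, 0.4, 0], [1.7, 0.4, 0], [1.7, 0.3, 0]]
```

View pics/c9.png

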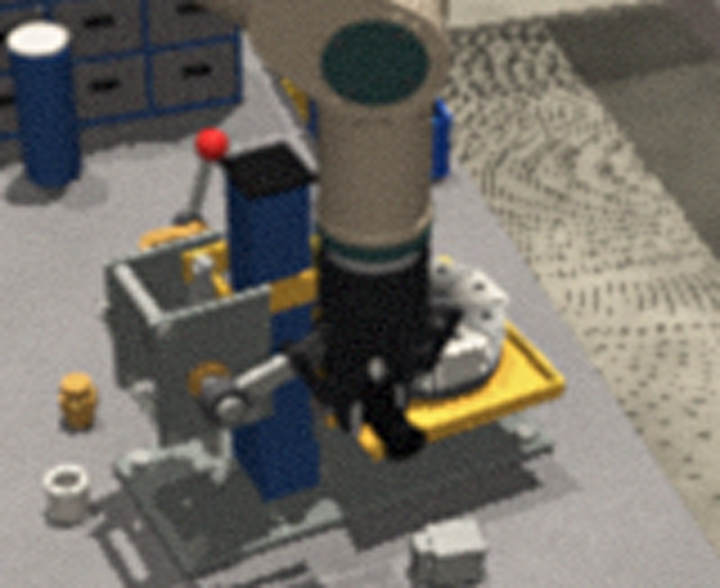

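The pull may be starting to fade (8.2 N), and the pawl is still clear at crop (170,235). I'm going to smaller steps.

>>> send_rows(
  dr=[
    [0, 0, 0],
    [0, 0, 0],
    [0, 0, 0],
    [0, 0, 0],
  ],
  travel=[
    [1.5, 0.7, 0],
    [1.5, 0.6, 0],
    [1.5, 0.5, 0],
    [0, 0, 0],
  ],
  fingers=[1, 1, 1, 1],
)

```text
time_s: 20.28
tcp_pos: [0.6711, -0.0701, 0.204]
orientation: [0.544, 0.456, 0.54, -0.453]
ft_force: [7.7, -1.3, -9.2]
grip_width: 0.306
```

```bash
python3 nx.py .02 1
```

```text
t20.28 a2.907 low3.498 r84.7 y0.7 | Ft10.7 Fr5.0 Fy-2.6 w0.306 tau [-0.08 -1.4  -0.09] rv [ 0.001  0.001 -0.007]
to a=3.007 low=3.598 [[1.7, 0.4, 0], [1.7, 0.3, 0], [1.7, 0.3, 0], [1.7, 0.3, 0], [1.7, 0.2, 0]]
```

>>> send_rows(
  dr=[
    [0, 0, 0],
    [0, 0, 0],
    [0, 0, 0],
    [0, 0, 0],
  ],
  travel=[
    [1.6, 0.5, 0],
    [1.6, 0.4, 0],
    [1.7, 0.4, 0],
    [1.7, 0.3, 0],
  ],
  fingers=[1, 1, 1, 1],
)

```text
time_s: 20.62
tcp_pos: [0.6724, -0.0698, 0.1975]
orientation: [0.544, 0.456, 0.54, -0.453]
ft_force: [7.0, -0.2, -7.6]
grip_width: 0.308
```

```bash
python3 nx.py .02 1
```

```text
t20.62 a2.986 low3.577 r84.7 y0.7 | Ft8.6 Fr5.6 Fy-1.4 w0.308 tau [-0.14 -1.23 -0.06] rv [ 0.001  0.001 -0.007]
to a=3.086 low=3.677 [[1.7, 0.2, 0], [1.7, 0.2, 0], [1.7, 0.2, 0], [1.7, 0.1, 0], [1.7, 0.1, 0]]
```

>>> send_rows(
  dr=[
    [0, 0, 0],
    [0, 0, 0],
    [0, 0, 0],
    [0, 0, 0],
  ],
  travel=[
    [1.6, 0.4, 0],
    [1.6, 0.3, 0],
    [1.6, 0.3, 0],
    [0, 0, 0],
  ],
  fingers=[1, 1, 1, 1],
)

```text
time_s: 20.95
tcp_pos: [0.6729, -0.0698, 0.1933]
orientation: [0.543, 0.456, 0.54, -0.453]
ft_force: [5.6, -0.5, -6.0]
grip_width: 0.308
```

```bash
python3 nx.py .02 1
```

```text
t20.95 a3.036 low3.627 r84.6 y0.6 | Ft6.6 Fr4.8 Fy-1.5 w0.308 tau [ 0.04 -1.16 -0.11] rv [ 0.001  0.001 -0.006]
to a=3.136 low=3.727 [[1.7, 0.2, 0], [1.7, 0.1, 0], [1.7, 0.1, 0], [1.7, 0.1, 0], [1.7, 0.0, 0]]
```

>>> send_rows(
  dr=[
    [0, 0, 0],
    [0, 0, 0],
    [0, 0, 0],
  ],
  travel=[
    [1.5, 0.3, 0],
    [1.5, 0.3, 0],
    [0, 0, 0],
  ],
  fingers=[1, 1, 1],
)

```text
time_s: 21.2
tcp_pos: [0.673, -0.0698, 0.191]
orientation: [0.543, 0.456, 0.54, -0.453]
ft_force: [5.5, 0.4, -3.3]
grip_width: 0.31
```

```bash
python3 nx.py .02 1
```

```text
t21.20 a3.063 low3.654 r84.6 y0.6 | Ft3.7 Fr5.2 Fy-0.5 w0.310 tau [ 0.05 -1.06 -0.1 ] rv [ 0.001  0.    -0.005]
to a=3.163 low=3.754 [[1.7, 0.1, 0], [1.7, 0.1, 0], [1.7, 0.0, 0], [1.7, 0.0, 0], [1.7, -0.0, 0]]
```

>>> send_rows(
  dr=[
    [0, 0, 0],
    [0, 0, 0],
    [0, 0, 0],
    [0, 0, 0],
  ],
  travel=[
    [1.2, 0.3, 0],
    [1.2, 0.2, 0],
    [0, 0, 0],
    [0, 0, 0],
  ],
  fingers=[1, 1, 1, 1],
)

```text
time_s: 21.53
tcp_pos: [0.6731, -0.0698, 0.189]
orientation: [0.543, 0.456, 0.541, -0.453]
ft_force: [5.7, 2.0, -1.5]
grip_width: 0.309
```

```bash
python3 nx.py .02 1
```

```text
t21.53 a3.086 low3.677 r84.6 y0.6 | Ft1.9 Fr5.8 Fy1.0 w0.309 tau [ 0.28 -1.21 -0.08] rv [ 0.001  0.    -0.005]
to a=3.186 low=3.777 [[1.7, 0.1, 0], [1.7, 0.0, 0], [1.7, 0.0, 0], [1.7, -0.0, 0], [1.7, -0.1, 0]]
```

>>> send_rows(
  dr=[
    [0, 0, 0],
    [0, 0, 0],
    [0, 0, 0],
    [0, 0, 0],
  ],
  travel=[
    [1, 0.4, 0],
    [1, 0.3, 0],
    [0, 0, 0],
    [0, 0, 0],
  ],
  fingers=[1, 1, 1, 1],
)

```text
time_s: 21.87
tcp_pos: [0.6732, -0.0698, 0.1871]
orientation: [0.542, 0.456, 0.541, -0.454]
ft_force: [5.3, 1.7, 2.4]
grip_width: 0.309
```

```bash
python3 nx.py .02 1
```

```text
t21.87 a3.109 low3.700 r84.5 y0.6 | Ft-2.2 Fr5.6 Fy0.8 w0.309 tau [ 0.41 -1.09 -0.13] rv [ 0.    -0.    -0.004]
to a=3.209 low=3.800 [[1.7, 0.0, 0], [1.7, 0.0, 0], [1.7, -0.0, 0], [1.7, -0.1, 0], [1.7, -0.1, 0]]
```

>>> send_rows(
  dr=[
    [0, 0, 0],
    [0, 0, 0],
  ],
  travel=[
    [0, 0, 0],
    [0, 0, 0],
  ],
  fingers=[1, 1],
)

```text
time_s: 22.03
tcp_pos: [0.6732, -0.0698, 0.1871]
orientation: [0.542, 0.456, 0.541, -0.454]
ft_force: [5.3, 2.0, 1.7]
grip_width: 0.307
```

```bash
python3 nx.py .02 1
```

```text
t22.03 a3.109 low3.700 r84.5 y0.6 | Ft-1.6 Fr5.6 Fy1.0 w0.307 tau [ 0.38 -1.08 -0.13] rv [ 0.    -0.    -0.004]
to a=3.209 low=3.800 [[1.7, 0.0, 0], [1.7, 0.0, 0], [1.7, -0.0, 0], [1.7, -0.1, 0], [1.7, -0.1, 0]]
```

>>> send_rows(
  dr=[
    [0, 0, 0],
    [0, 0, 0],
    [0, 0, 0],
  ],
  travel=[
    [-0.7, 0.5, 0],
    [0, 0, 0],
    [0, 0, 0],
  ],
  fingers=[1, 1, 1],
)

```text
time_s: 22.28
tcp_pos: [0.6732, -0.0698, 0.1875]
orientation: [0.542, 0.455, 0.541, -0.454]
ft_force: [4.3, 2.5, 1.6]
grip_width: 0.308
```

```bash
python3 nx.py .02 1
```

```text
t22.28 a3.104 low3.695 r84.5 y0.6 | Ft-1.4 Fr4.8 Fy1.7 w0.308 tau [ 0.34 -1.01 -0.13] rv [ 0.    -0.    -0.003]
to a=3.204 low=3.795 [[1.7, 0.0, 0], [1.7, 0.0, 0], [1.7, -0.0, 0], [1.7, -0.1, 0], [1.7, -0.1, 0]]
```

>>> send_rows(
  dr=[
    [0, 0, 0],
    [0, 0, 0],
    [0, 0, 0],
    [0, 0, 0],
    [0, 0, 0],
  ],
  travel=[
    [-0.5, 0, 0],
    [0, 0, 0],
    [0, 0, 0],
    [0, 0, 0],
    [0, 0, 0],
  ],
  fingers=[1, 1, 0.3, 0.1, -0.2],
)

```text
time_s: 22.7
tcp_pos: [0.6703, -0.071, 0.1868]
orientation: [0.54, 0.454, 0.542, -0.456]
ft_force: [-0.2, -0.4, -0.1]
grip_width: 0.574
```

```bash
python3 - <<'E'
from h import *
rep(C)
snap('side','s10');a=load('s10')['im'][130:270,220:380]
cv2.imwrite('pics/c10.png',cv2.resize(a,None,fx=4.5,fy=4.2,interpolation=cv2.INTER_CUBIC)[:,:,::-1])
E
```

```text
t22.70 a3.112 low3.703 r81.5 y-0.2 | Ft0.1 Fr-0.3 Fy-0.3 w0.574 tau [-0.04 -0.04 -0.  ] rv [-0.    -0.     0.004]
```

View pics/c10.png

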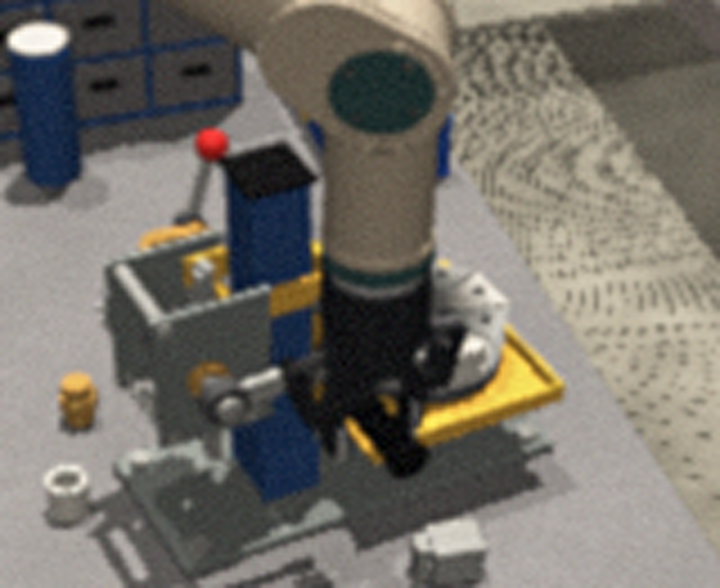

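The hand is open around the handle and the crank stays put, so it is slack. Now rising straight up.

>>> send_rows(
  dr=[
    [0, 0, 0],
    [0, 0, 0],
    [0, 0, 0],
    [0, 0, 0],
    [0, 0, 0],
  ],
  travel=[
    [0, 0, 0],
    [-15, 0, 0],
    [-30, 0, 0],
    [-35, 0, 0],
    [-35, 0, 0],
  ],
  fingers=[-0.5, -0.5, -0.5, -0.5, -0.5],
)

```text
time_s: 23.17
tcp_pos: [0.6709, -0.0708, 0.3029]
orientation: [0.541, 0.454, 0.542, -0.456]
ft_force: [0.2, 0.7, -0.5]
grip_width: 0.748
```

>>> send_rows(
  dr=[
    [0, 0, 0],
    [0, 0, 0],
    [0, 0, 0],
    [0, 0, 0],
  ],
  travel=[
    [-35, 0, 0],
    [-35, 0, 0],
    [-35, 0, 0],
    [0, 0, 0],
  ],
  fingers=[-0.3, -0.3, -0.3, -0.3],
)

```text
time_s: 23.5
tcp_pos: [0.6742, -0.0721, 0.4156]
orientation: [0.545, 0.457, 0.538, -0.453]
ft_force: [-0.2, -1.3, 1.4]
grip_width: 0.652
```

```bash
python3 - <<'E'
from plan import *
snap('side','s11');snap('top','t11')
a=load('s11')['im'][130:270,220:380];b=load('t11')['im'][120:275,190:345]
i=np.hstack([cv2.resize(a,(400,350),interpolation=cv2.INTER_CUBIC),cv2.resize(b,(400,350),interpolation=cv2.INTER_CUBIC)])
cv2.imwrite('pics/c11.png',i[:,:,::-1])
k=[x for f in('s11','t11') for x in blobs(load(f)['im'],(0,150,80),(8,255,255),15)];print(k)
s=env.read_state();print(s['time_s'],s['grip_width'],s['q'])
plan([.6165,.1563,.40],8)
E
```

```text
[([266.5, 163.6], [264, 160, 6, 8, 37]), ([381.1, 291.6], [359, 271, 51, 52, 1152]), ([277.8, 362.2], [268, 352, 21, 21, 357]), ([368.7, 128.5], [347, 123, 32, 27, 74]), ([357.2, 141.1], [342, 125, 37, 29, 494]), ([227.7, 192.0], [224, 189, 8, 7, 43]), ([481.1, 208.4], [476, 203, 11, 12, 92]), ([403.8, 249.1], [396, 241, 17, 17, 233])]
23.6 0.6519503902864849 [-0.17272746  0.59485419  0.46407859  1.19338257 -0.25712102  1.40693908
  0.43590317]
[ 0.6721966  -0.0711421   0.40905164] step 29.29215821693259
{"dr": [[-0.0, 0.0, -0.0], [-0.0, 0.0, -0.0], [-0.0, 0.0, -0.0], [-0.0, 0.0, -0.0], [-0.0, 0.0, -0.0]], "travel": [[1.1, -2.0, -29.2], [1.1, -2.0, -29.2], [1.1, -2.0, -29.2], [1.1, -2.0, -29.2], [1.1, -2.0, -29.2]]}
{"dr": [[-0.0, 0.0, -0.0], [-0.0, 0.0, -0.0], [-0.0, 0.0, -0.0]], "travel": [[1.1, -2.0, -29.2], [1.1, -2.0, -29.2], [1.1, -2.0, -29.2]]}
```

View pics/c11.png

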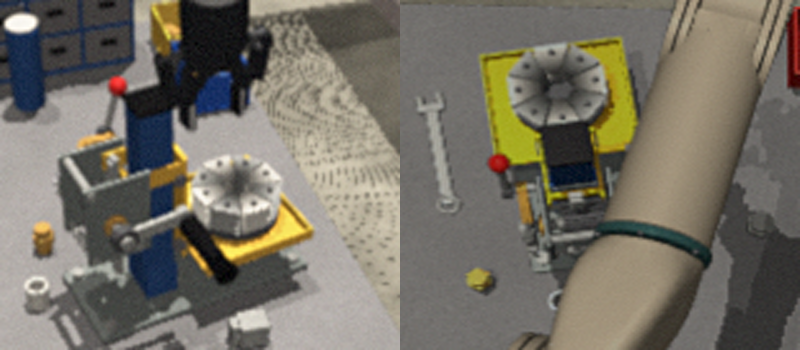

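The crank rests level on the mast side (crop 210,245). The tray is down and the knob is still at release (118,85). Going to the knob.

>>> send_rows(
  dr=[
    [0, 0, 0],
    [0, 0, 0],
    [0, 0, 0],
    [0, 0, 0],
    [0, 0, 0],
  ],
  travel=[
    [1, -2, -29],
    [1, -2, -29],
    [1, -2, -29],
    [1, -2, -29],
    [1, -2, -29],
  ],
  fingers=[-0.3, -0.3, -0.3, -0.3, -0.3],
)

```text
time_s: 24.02
tcp_pos: [0.6356, 0.0718, 0.4003]
orientation: [0.54, 0.454, 0.542, -0.456]
ft_force: [0.8, -0.0, 0.6]
grip_width: 0.646
```

>>> send_rows(
  dr=[
    [0, 0, 0],
    [0, 0, 0],
    [0, 0, 0],
    [0, 0, 0],
    [0, 0, 0],
  ],
  travel=[
    [1, -2, -29],
    [1, -2, -29],
    [1, -2, -29],
    [0, 0, 0],
    [0, 0, 0],
  ],
  fingers=[-0.3, -0.3, -0.3, -0.3, -0.3],
)

```text
time_s: 24.43
tcp_pos: [0.6146, 0.1576, 0.3973]
orientation: [0.541, 0.452, 0.544, -0.455]
ft_force: [0.4, -0.8, -0.6]
grip_width: 0.651
```

```bash
python3 - <<'E'
from plan import *
print(tri(load('s11'),(266.5,163.6),load('t11'),(227.7,192.0)))
s=env.read_state();print(s['time_s'],s['grip_width'])
plan([.6165,.1563,.31],5)
E
```

```text
(array([0.61618971, 0.15539031, 0.31067625]), np.float64(0.0014967028379730537))
24.4333 0.6512573735514469
[0.61463399 0.15761171 0.39732528] step 17.47101269016877
{"dr": [[0.001, -0.0, 0.001], [0.001, -0.0, 0.001], [0.001, -0.0, 0.001], [0.001, -0.0, 0.001], [0.001, -0.0, 0.001]], "travel": [[17.5, 0.4, 0.3], [17.5, 0.4, 0.3], [17.5, 0.4, 0.3], [17.5, 0.3, 0.3], [17.5, 0.3, 0.3]]}
```

>>> send_rows(
  dr=[
    [0, 0, 0],
    [0, 0, 0],
    [0, 0, 0],
    [0, 0, 0],
    [0, 0, 0],
  ],
  travel=[
    [20, 0.5, 0.5],
    [20, 0.5, 0.5],
    [20, 0.4, 0.3],
    [17, 0, 0],
    [7, 0, 0],
  ],
  fingers=[-0.3, -0.3, -0.3, -0.3, -0.3],
)

```text
time_s: 24.85
tcp_pos: [0.6162, 0.152, 0.312]
orientation: [0.54, 0.453, 0.542, -0.457]
ft_force: [-0.7, -0.2, -1.1]
grip_width: 0.649
```

>>> send_rows(
  dr=[
    [0, 0, 0],
    [0, 0, 0],
    [0, 0, 0],
    [0, 0, 0],
    [0, 0, 0],
  ],
  travel=[
    [0, 0, 0],
    [0, 0, 0],
    [0, 0, 0],
    [0, 0, 0],
    [0, 0, 0],
  ],
  fingers=[-0.1, 0.3, 1, 1, 1],
  squeeze=20,
)

```text
time_s: 25.27
tcp_pos: [0.6153, 0.1528, 0.3163]
orientation: [0.54, 0.453, 0.543, -0.456]
ft_force: [-7.0, -2.1, 2.0]
grip_width: 0.288
```

Gripped. Now back to lock along own −x.

>>> send_rows(
  dr=[
    [0, 0, 0],
    [0, 0, 0],
    [0, 0, 0],
    [0, 0, 0],
    [0, 0, 0],
  ],
  travel=[
    [-1, -4.5, 0],
    [-1, -4.5, 0],
    [-0.6, -4.5, 0],
    [-0.3, -4.5, 0],
    [-0.1, -4.5, 0],
  ],
  fingers=[1, 1, 1, 1, 1],
)

```text
time_s: 25.68
tcp_pos: [0.5997, 0.1501, 0.3215]
orientation: [0.544, 0.458, 0.538, -0.452]
ft_force: [8.5, -0.9, 4.2]
grip_width: 0.284
```

>>> send_rows(
  dr=[
    [0, 0, 0],
    [0, 0, 0],
    [0, 0, 0],
    [0, 0, 0],
    [0, 0, 0],
  ],
  travel=[
    [0.1, -4.5, 0],
    [0.3, -4.5, 0],
    [0.6, -4.5, 0],
    [1, -4, 0],
    [1, -3, 0],
  ],
  fingers=[1, 1, 1, 1, 1],
)

```text
time_s: 26.1
tcp_pos: [0.5798, 0.1467, 0.3194]
orientation: [0.545, 0.458, 0.538, -0.451]
ft_force: [6.5, 0.6, 7.8]
grip_width: 0.281
```

>>> send_rows(
  dr=[
    [0, 0, 0],
    [0, 0, 0],
    [0, 0, 0],
  ],
  travel=[
    [0, -1.5, 0],
    [0, -1, 0],
    [0, 0, 0],
  ],
  fingers=[1, 1, 1],
)

```text
time_s: 26.35
tcp_pos: [0.577, 0.1463, 0.3188]
orientation: [0.544, 0.458, 0.539, -0.452]
ft_force: [5.3, -0.0, 3.6]
grip_width: 0.286
```

>>> send_rows(
  dr=[
    [0, 0, 0],
    [0, 0, 0],
    [0, 0, 0],
  ],
  travel=[
    [0.3, -1.5, 0],
    [0.3, -1.5, 0],
    [0, 0, 0],
  ],
  fingers=[1, 1, 1],
)

```text
time_s: 26.6
tcp_pos: [0.5743, 0.1458, 0.3186]
orientation: [0.544, 0.458, 0.539, -0.451]
ft_force: [5.2, -0.4, 5.3]
grip_width: 0.287
```

>>> send_rows(
  dr=[
    [0, 0, 0],
    [0, 0, 0],
    [0, 0, 0],
  ],
  travel=[
    [0, -1.5, 0],
    [0, 0, 0],
    [0, 0, 0],
  ],
  fingers=[1, 1, 1],
)

```text
time_s: 26.85
tcp_pos: [0.5727, 0.1455, 0.3184]
orientation: [0.544, 0.458, 0.539, -0.452]
ft_force: [5.6, -0.9, 4.8]
grip_width: 0.28
```

>>> send_rows(
  dr=[
    [0, 0, 0],
    [0, 0, 0],
    [0, 0, 0],
  ],
  travel=[
    [0.5, -1.5, 0],
    [0, -1, 0],
    [0, 0, 0],
  ],
  fingers=[1, 1, 1],
)

```text
time_s: 27.1
tcp_pos: [0.5716, 0.1453, 0.3183]
orientation: [0.545, 0.459, 0.538, -0.451]
ft_force: [8.8, -0.0, 3.2]
grip_width: 0.288
```

>>> send_rows(
  dr=[
    [0, 0, 0],
    [0, 0, 0],
    [0, 0, 0],
  ],
  travel=[
    [0, -1.5, 0],
    [0, 0, 0],
    [0, 0, 0],
  ],
  fingers=[1, 1, 1],
)

```text
time_s: 27.35
tcp_pos: [0.5715, 0.1452, 0.3184]
orientation: [0.546, 0.46, 0.537, -0.45]
ft_force: [11.6, 0.8, 1.3]
grip_width: 0.285
```

Hit the lock stop (11.6 N with no further motion). Easing off, releasing and rising.

>>> send_rows(
  dr=[
    [0, 0, 0],
    [0, 0, 0],
    [0, 0, 0],
    [0, 0, 0],
    [0, 0, 0],
  ],
  travel=[
    [0, 1.5, 0],
    [0, 0, 0],
    [0, 0, 0],
    [0, 0, 0],
    [-10, 0, 0],
  ],
  fingers=[0.2, -0.1, -0.3, -0.3, -0.3],
)

```text
time_s: 27.77
tcp_pos: [0.5644, 0.1451, 0.3229]
orientation: [0.541, 0.453, 0.543, -0.456]
ft_force: [1.5, -0.1, 0.2]
grip_width: 0.645
```

>>> send_rows(
  dr=[
    [0, 0, 0],
    [0, 0, 0],
    [0, 0, 0],
    [0, 0, 0],
    [0, 0, 0],
  ],
  travel=[
    [-25, 0, 0],
    [-30, 0, 0],
    [-20, -10, -20],
    [0, -20, -35],
    [0, -20, -35],
  ],
  fingers=[-0.3, -0.3, -0.3, -0.3, -0.3],
)

```text
time_s: 28.18
tcp_pos: [0.5017, 0.2247, 0.4016]
orientation: [0.541, 0.457, 0.54, -0.455]
ft_force: [0.1, 1.9, -0.3]
grip_width: 0.647
```

>>> send_rows(
  dr=[
    [0, 0, 0],
    [0, 0, 0],
    [0, 0, 0],
    [0, 0, 0],
    [0, 0, 0],
  ],
  travel=[
    [0, -20, -35],
    [0, -20, -35],
    [0, -20, -35],
    [0, 0, 0],
    [0, 0, 0],
  ],
  fingers=[-0.3, -0.3, -0.3, -0.3, -0.3],
)

```text
time_s: 28.6
tcp_pos: [0.4219, 0.3205, 0.3999]
orientation: [0.543, 0.453, 0.543, -0.453]
ft_force: [0.0, -0.6, -0.2]
grip_width: 0.649
```

```bash
python3 - <<'E'
from plan import *
snap('side','s12');snap('top','t12')
a=load('s12')['im'][130:270,220:380];b=load('t12')['im'][120:275,190:345]
i=np.hstack([cv2.resize(a,(400,350),interpolation=cv2.INTER_CUBIC),cv2.resize(b,(400,350),interpolation=cv2.INTER_CUBIC)])
cv2.imwrite('pics/c12.png',i[:,:,::-1])
for f in('s12','t12'): print(blobs(load(f)['im'],(0,150,80),(8,255,255),15))
# bystander change t0->t12, side
for x,y in(('t0','t12'),('s0','s12')):
    d=cv2.absdiff(load(x)['im'],load(y)['im']).max(2); cv2.imwrite(f'pics/d{y}.png',cv2.threshold(cv2.GaussianBlur(d,(3,3),0),35,255,0)[1])
i=np.hstack([cv2.imread('pics/dt12.png'),cv2.imread('pics/ds12.png')]);cv2.imwrite('pics/dd.png',cv2.resize(i,(800,300)))
s=env.read_state();print(s['time_s'],s['tcp_pos'],s['ft_force'])
E
```

```text
[([254.7, 167.2], [252, 164, 6, 7, 37]), ([381.0, 291.7], [359, 271, 51, 52, 1103]), ([277.8, 362.2], [268, 352, 21, 21, 357])]
[([357.0, 140.8], [342, 123, 37, 31, 500]), ([368.9, 128.0], [347, 123, 32, 25, 71]), ([340.0, 137.5], [340, 130, 1, 16, 16]), ([229.6, 206.0], [226, 202, 8, 9, 49]), ([481.0, 208.3], [476, 203, 11, 12, 95]), ([403.8, 249.2], [395, 241, 18, 17, 235])]
28.7 [0.42450641 0.31724186 0.39994889] [ 0.77361206 -1.20465526  0.66872141]
```

View pics/c12.png

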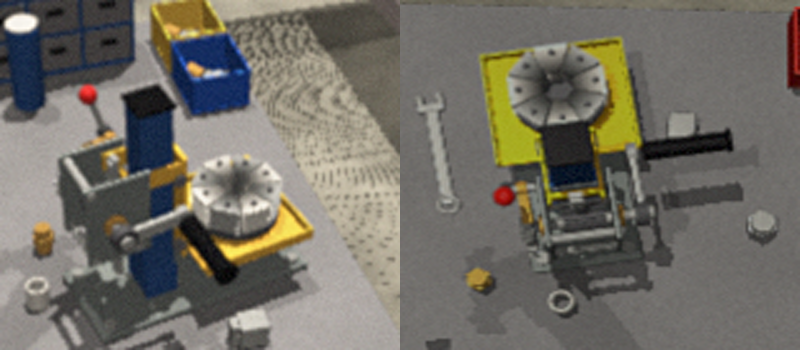

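View pics/dd.png

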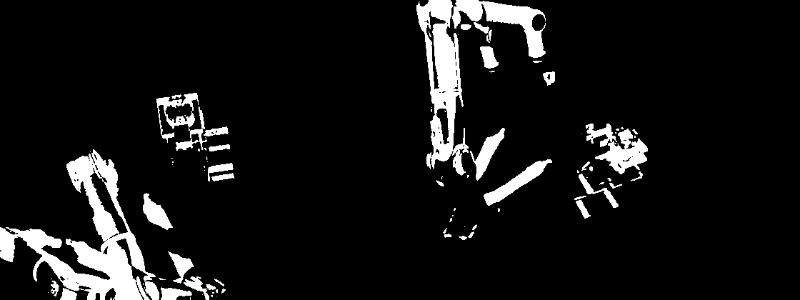

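```bash
python3 -c "
from h import *
a,b=load('s11')['im'],load('s12')['im'];d=cv2.absdiff(a,b).max(2)[190:260,240:345];print('crank/tray diff px',(d>50).sum())
print(order.finish_job())"
```

```text
crank/tray diff px 5
the job is handed in; nothing more can be done
None
```

The tray is down on its rest, the pawl lever is back at lock, and the job was handed in at about 28.7 s.

- **Release:** I threw the lever to its release stop and eased the crank about 0.1 rad in the hoisting direction. The pawl came clear with no jam.
- **Lowering:** I let the crank back about 3.7 rad under a pull of 7 to 10 N. The pull faded over the last 8 mm or so at the handle.
- **Settling:** I went about 1 to 2 N past zero, which is near the sensor noise, and backed off about 1 mm. With the hand opened and the pawl still out, the crank stayed where it was.
- **Lock:** I took the lever to its stop (11.6 N with no more motion). I then let go and moved the arm clear.

**Last checks:** In the side view the knob is back at its starting lock pixel (254.7, 167.2). The tray and crank did not move between letting go of the crank and the end. In the before/after images, only the hoist parts, the arm and shadows changed, so the other things on the bench stand where they were.

I never measured the pawl's height or saw it re-engage. The knob position and the lock-stop force are the evidence that it is locked.

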